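# Sort the stripped-down parts into their containers

## Robot

A 6-joint arm with a two-finger parallel gripper is mounted at the origin on the work surface. World frame = base frame: x ahead of the robot, y to its left, z up, the work surface at z = 0. Lengths are in m, angles in rad, forces in N, time in s.
With the tool pointing down it reaches from about 0.25 to 0.775 m from the base axis. Payload 8.9 kg.
Tool frame: the origin (TCP) lies at the very end of the fingers, on their centre line; the grasp point (between the pads) lies 19 mm behind it; z points along the fingers, y is the direction in which the jaws open and shut (so a half turn about z gives the same grasp; the last joint's range is limited). The gripper opens to 85 mm and grips with 20 to 120 N. Pads are 22 mm wide; open, the fingers measure 114 mm over their backs; the gripper's body (76 mm by 85 mm) begins 54 mm behind the grasp point. The pads swing forward as they close: fully open they stand 13 mm farther back than shut.
Start: joints at [-1.242, 0.291, -0.153, 1.127, 0, 1.431], TCP at [0.237, -0.469, 0.231] pointing down, gripper open.
Joint ranges: [-2.52, 2.52], [-0.91, 1.74], [-1.3, 1.37], [-1.96, 2.02], [-1.52, 1.47], [-3.14, 3.14]. Speed limits (rad/s): [2.22, 2.22, 2.79, 3.14, 3.14, 3.14].

## Interface

Orientations are given as a unit quaternion [w, x, y, z].
In Python, from rig import robot, vision gives the robot as it stands.
- The arm moves only by the tool play_rows, never from a script. Its argument "rows" is a list of rows, each an object with "claw": the closure in counts, from 0 (fully open) to 255 (shut); "offset": the shift along the world's x, y, z in m, a list of three; "rot": the turn, a rotation vector about the world's x, y, z in degrees, a list of three. In form: [{"claw": claw, "offset": [dx, dy, dz], "rot": [rx, ry, rz]}, ...]. A call has 1 to 20 rows; each row is the pose to reach, as a shift and turn from the pose commanded when the call began; what a row does not reach only later rows make up. A row lasts 1/10 s, in which the tool goes at most 50 mm and 8.59 degrees, less where a joint would pass 70% of its speed; a pose out of reach is approached as far as the arm can. A call with a gripper value outside its range is refused whole. The fingers move at their own pace and stop on an object; "force" is the grip in N (left out, the last holds). Time passes only in rows, so rows that repeat a pose let the fingers close. It gives the time, the measured TCP pose, the force and the opening at its end, in the units of the state.
- robot.get_obs(): the state, without advancing time (a new reading comes with each control period).
- vision.get_image(name): name is "scene" or "top" or "wrist"; returns a dict with "image" (400x640x3 uint8, blue, green, red), "fx", "fy", "cx", "cy" (pixels), "k1" (the pictures are not rectified: a ray, as slopes to the right and down, at radius r is drawn at 1 + k1 r^2 times it, then the intrinsics apply), "extrinsics" (4x4, takes a point from world to camera coordinates); the wrist camera has in their place "T_tool_cam" (4x4, takes a point from camera to tool coordinates, whose origin is the TCP and whose axes are the flange's). Camera axes: x right, y down, z forward; pixel columns grow to the right and rows downward; lengths in m; the calibration is good to about 2 mm. A picture is of the moment at which its call begins: read the wrist's pose just before it. There is no depth.
- robot.hand_in(): hands the job in, once; it reports no verdict.
The state is a dict: "time": time; "qpos": joint angles; "joint_vel": joint speeds; "joint_efforts": joint torques, N m; "eef_pos": TCP position; "tool_rot": TCP orientation; "wrist_force": force on the tool from outside, world axes, zero at the start; "ft_torque": the same for the moment, N m; "width": finger opening in m.
Only numpy, scipy, OpenCV 4.12 (cv2) and the standard library are available. Lean on these libraries where they do the work, as an engineer would, in place of code of your own. Each camera call takes 0.05 s, during which the arm holds its last target.

## Task

Sort these stripped-down parts: stand both bronze bushes upright in the square bin, lay the steel spacer ring flat in the round dish, and lay the keyed shaft lengthwise in the long tray, each resting on its container's floor. The shaft is still in the clamp jig: before you take it out, swing the hold-down arm up past its tipping point so that it stays open, and leave it open. Set the parts down gently without dropping them, and do not disturb the black claw palm.

Things in the scene. Friction and masses are not known exactly. Their poses are not given: they have to be found in the camera images.
- bush_a: plain bronze bush (short tube), outer diameter 34 mm, bore 22 mm, 45 mm tall, 0.2 kg, standing upright on the bench. Origin: centre of its underside; z along its axis, up. Identical to bush_b
- bush_b: second bronze bush, identical to bush_a: outer diameter 34 mm, bore 22 mm, 45 mm tall, upright. Origin: centre of its underside; z up
- ring: flat steel spacer ring, outer diameter 48 mm, bore 26 mm, 14 mm thick, 0.14 kg, lying flat on the bench. Origin: centre of its underside; z up
- shaft: keyed steel shaft, 20 mm dia., 100 mm long, 0.25 kg; key 24 x 6 mm, 3 mm proud, on top near its +x end. Starts level in the jig's two vee blocks, axis 42 mm above the bench, the closed hold-down arm across its middle. Origin: mid length on its axis; x along it. The vees hold it only 27 to 41 mm either side of the middle; between them fingers fit beside it, down to a base plate 10 mm high
- bin: fixed square grey bin, open on top, 130 x 130 mm outside, 120 x 120 mm inside, walls 5 mm thick, 36 mm high; floor 5 mm thick. For the two bushes. Origin: centre of its underside; x and y along its sides, z up
- dish: fixed round steel dish, open on top, outer diameter 160 mm, inner about 150 mm, rim 20 mm high, floor 4 mm thick. For the spacer ring. Origin: centre of its underside; z up
- tray: fixed long shallow aluminium tray, open on top, 100 mm (its x) by 180 mm (its y, the long way) outside, 90 x 170 mm inside, walls 16 mm high, floor 5 mm thick. For the shaft, laid along y. Origin: centre of its underside; z up
- clamp_arm (a joint): angle of the jig's hold-down arm, rad: 0 = level, lying on the shaft; grows as the handle end is lifted. Only its weight (0.25 kg, about 1.5 N at the handle) acts on it: let go below upright (1.57) it falls shut, past 1.6 it falls open to a stop at 2.05 and stays. It swings over the shaft and away to the other side; open, the handle is about 185 mm above the bench
- clamp_handle (a point): grip point on the arm's T-handle: a level round bar, 12 mm dia., 90 mm long; the point is on its axis, 30 mm from its middle, on the half nearer the robot (arm: 16 mm wide). Axes turn with the arm: x along the bar, away from the robot, parallel to shaft and hinge; y along the arm to the hinge axis, 135 mm off and 64 mm above the bench; z up when shut. Shut, the bar is 73 mm beside the shaft's axis
- claw_palm: black three-fingered claw palm about 125 mm across and 43 mm high lying on the bench beyond the work; leave it alone. Origin: centre of its underside
Mind the look-alikes: they are no part of the job. Leave any green or orange look-alike of the bush_b alone.

How it is judged:
On the way:
1. the hold-down arm is swung up past its tipping point while the shaft still lies in the jig (value of joint clamp_arm above 1.65 rad and distance of shaft from where it was at the start of the episode below 0.015 m), for 0.2 s.
At the end, for the whole second after the job is handed in: both bushes upright (0.12 rad) on the bin floor; ring flat on the dish floor; shaft on the tray floor within 0.4 rad of its long direction; all inside their walls, released and at rest; hold-down arm open (joint above 1.8 rad) (horizontal distance between each of bush_a, bush_b and bin below 0.063 m and z of each of bush_a, bush_b in the frame of bin below 0.012 m and angle between each of bush_a, bush_b's own z axis and vertical below 0.12 rad and linear speed of each of bush_a, bush_b, ring, shaft below 0.02 m/s and angular speed of each of bush_a, bush_b, ring, shaft below 0.3 rad/s and horizontal distance between ring and dish below 0.055 m and z of ring in the frame of dish below 0.01 m and angle between ring's own z axis and vertical below 0.1 rad and horizontal distance between shaft and tray below 0.05 m and z of shaft in the frame of tray below 0.021 m and angle between the x axis of shaft and the y axis of tray, either way round below 0.4 rad and value of joint clamp_arm above 1.8 rad); the robot touches nothing.
It fails at once if the claw palm is pushed more than 15 mm (distance of claw_palm from where it was at the start of the episode above 0.015 m).
It fails at once if a bush is dropped or thrown into its container instead of being set down (horizontal distance between bush_a and bin below 0.07 m and z of bush_a in the frame of bin below 0.05 m and linear speed of bush_a above 0.75 m/s).
It fails at once if a bush is dropped or thrown into its container instead of being set down (horizontal distance between bush_b and bin below 0.07 m and z of bush_b in the frame of bin below 0.05 m and linear speed of bush_b above 0.75 m/s).
It fails at once if the ring is dropped or thrown into its container instead of being set down (horizontal distance between ring and dish below 0.07 m and z of ring in the frame of dish below 0.05 m and linear speed of ring above 0.75 m/s).
It fails at once if the shaft is dropped or thrown into its container instead of being set down (horizontal distance between shaft and tray below 0.07 m and z of shaft in the frame of tray below 0.05 m and linear speed of shaft above 0.75 m/s).
It also fails if it takes over 128 s, if anything falls off the work surface, if the arm or the gripper's body presses on something with over 40 N, if the wrist force passes 120 N, or if a joint passes its speed limit or range.

## Working session

There is one attempt and no reset: what is moved stays moved. The work goes in short steps, Python scripts to look and compute and a tool call to move; the robot and the scene stay as the last step left them, time stands still between calls to the robot, and variables do not carry over. Pictures are saved under pics/ and viewed, and the job is handed in when it is done.

Besides the shell and the picture viewer there is one more tool, called after "Request:" as a command line: name --argument value ..., lists and objects as JSON in quotes. play_rows: Moves the arm, as the interface text tells. Its arguments: {"type":"object","properties":{"rows":{"type":"array","items":{"type":"object","properties":{"claw":{"type":"number"},"offset":{"type":"array","items":{"type":"number"}},"rot":{"type":"array","items":{"type":"number"}}}}},"force":{"type":"number"}},"required":["rows"]}

```bash
mkdir -p pics; ls; python3 - <<'E'
from rig import robot, vision
import cv2, json
print(robot.get_obs())
for n in ["scene","top","wrist"]:
    d=vision.get_image(n); cv2.imwrite(f"pics/{n}0.png",d["image"])
    print(n,{k:(v.tolist() if hasattr(v,'tolist') else v) for k,v in d.items() if k!="image"})
E
```

```text
pics
{'time': 0.0, 'qpos': array([-1.24226708e+00,  2.91305826e-01, -1.54147715e-01,  1.12666211e+00,
        5.57743512e-06,  1.43148670e+00]), 'joint_vel': array([-1.22264708e-03, -1.33376380e-03, -8.13348590e-04,  6.93983825e-04,
        1.90053032e-06,  9.15153673e-05]), 'joint_efforts': array([-2.54767117e-03, -5.37137890e+01,  3.31379056e+01,  1.55850331e-02,
       -4.18312002e-04,  2.42661336e-06]), 'eef_pos': array([ 0.23661178, -0.46816947,  0.23071104]), 'tool_rot': array([-6.56977720e-04,  9.72765164e-01,  2.31791934e-01, -5.95414126e-05]), 'wrist_force': array([-0.70613029, -0.44799262, -0.37443073]), 'ft_torque': array([-0.01050888, -0.03905772, -0.00818008]), 'width': 0.08523480998812258}
scene {'fx': 442.2555963810581, 'fy': 442.2555963810581, 'cx': 324.40108775651817, 'cy': 203.8658875869422, 'k1': 0.012431780399869186, 'extrinsics': [[-0.8357599236726793, 0.5488238069942298, -0.017256270135763856, 0.44042511104714765], [0.39365861483783854, 0.5769699440532714, -0.7156385810051882, -0.16095476695425703], [-0.38280314124441606, -0.6048951252370329, -0.6982575760547696
[... 223 characters left out ...]
991025216112615, -0.006227038126611752, 0.021883066321557298], [-0.975503890057761, 0.042253133475508686, -0.2158861579482964, 0.5252390154609382], [0.21595551666023086, -0.0029705254619064544, -0.9763986843510661, 0.9320051287999058], [0.0, 0.0, 0.0, 1.0]]}
wrist {'fx': 325.3734165795126, 'fy': 325.3734165795126, 'cx': 320.52887171681544, 'cy': 202.8542429149884, 'k1': -0.007420102047718103, 'T_tool_cam': [[0.0015327481929550666, -0.9566346820396192, -0.2912863467482373, 0.0737863518376651], [0.9999978437592227, 0.0010581499261974922, 0.001786839567295294, -0.0013015074494081569], [-0.0014011280750013777, -0.2912884574398563, 0.9566342411822956, -0.14246564335934825], [0.0, 0.0, 0.0, 1.0]]}
```

View pics/scene0.png

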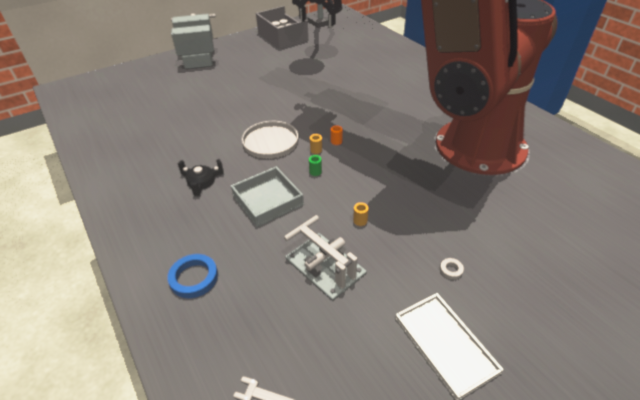

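View pics/top0.png

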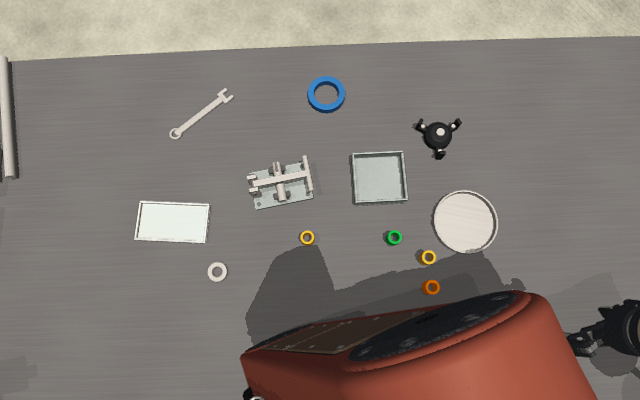

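View pics/wrist0.png

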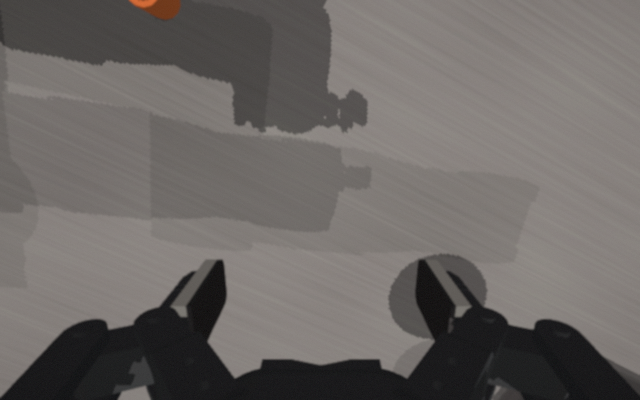

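Four bush-like items in the top view: (307,237) golden, (428,257) golden, (395,237) green, (432,287) orange. The two golden ones fit "bronze"; green and orange are look-alikes. I'll check them in enlarged crops.

```bash
cat > h.py <<'E'
import numpy as np, cv2
from scipy.spatial.transform import Rotation as R
from rig import robot, vision
def K(d): return np.array([[d["fx"],0,d["cx"]],[0,d["fy"],d["cy"]],[0,0,1.]]), np.array([d["k1"],0,0,0,0])
def grab(n):
    o=robot.get_obs(); d=vision.get_image(n)
    if n=="wrist":
        T=np.eye(4); q=o["tool_rot"]; T[:3,:3]=R.from_quat([q[1],q[2],q[3],q[0]]).as_matrix(); T[:3,3]=o["eef_pos"]
        d["extrinsics"]=np.linalg.inv(T@np.array(d["T_tool_cam"]))
    d["extrinsics"]=np.array(d["extrinsics"]); return d
def pt(d,uv,z):
    k,c=K(d); uv=np.array(uv,float).reshape(-1,1,2)
    n=cv2.undistortPoints(uv,k,c,None,None,None).reshape(-1,2)
    E=d["extrinsics"]; Rm=E[:3,:3]; C=-Rm.T@E[:3,3]
    r=np.c_[n,np.ones(len(n))]@Rm
    return C+r*((z-C[2])/r[:,2])[:,None]
def pr(d,P):
    k,c=K(d); E=d["extrinsics"]
    return cv2.projectPoints(np.array(P,float).reshape(-1,1,3),cv2.Rodrigues(E[:3,:3])[0],E[:3,3],k,c)[0].reshape(-1,2)
def crop(d,x,y,w,h,s,f):
    cv2.imwrite(f,cv2.resize(d["image"][y:y+h,x:x+w],None,fx=s,fy=s,interpolation=cv2.INTER_CUBIC))
def tcp():
    o=robot.get_obs(); q=o["tool_rot"]; m=R.from_quat([q[1],q[2],q[3],q[0]]).as_matrix()
    return dict(t=round(o["time"],2),p=o["eef_pos"].round(4),yaw_jaw=round(np.degrees(np.arctan2(m[1,1],m[0,1])),2),z=m[:,2].round(3),w=round(o["width"],4),F=o["wrist_force"].round(1),q=o["qpos"].round(2))
E
python3 - <<'E'
from h import *
d=grab("top"); crop(d,230,140,130,110,6,"pics/t1.png"); crop(d,345,140,160,160,5,"pics/t2a.png"); crop(d,120,190,120,100,6,"pics/t3.png")
s=grab("scene"); crop(s,230,110,200,190,4,"pics/s1.png");crop(s,270,200,110,100,6,"pics/s2.png")
E
```

```text
(no output)
```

View pics/t1.png

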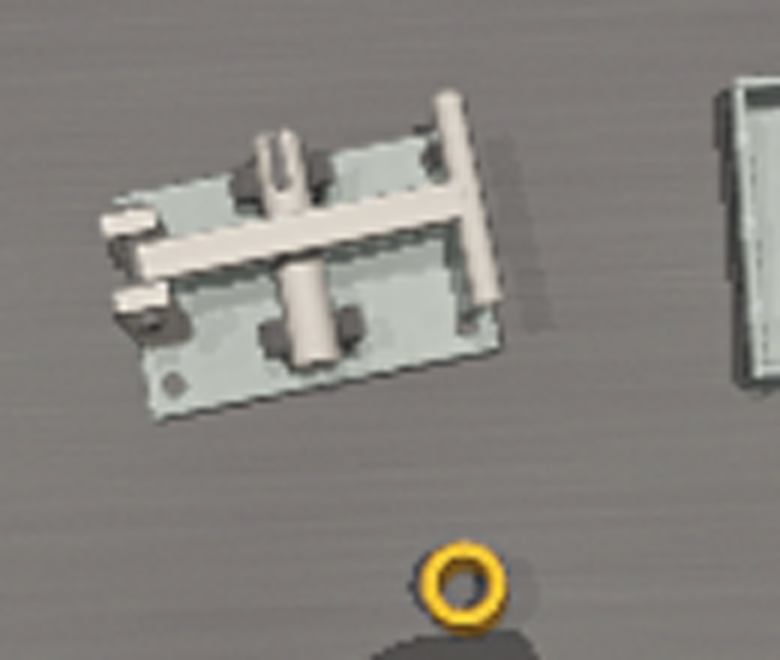

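View pics/t2a.png

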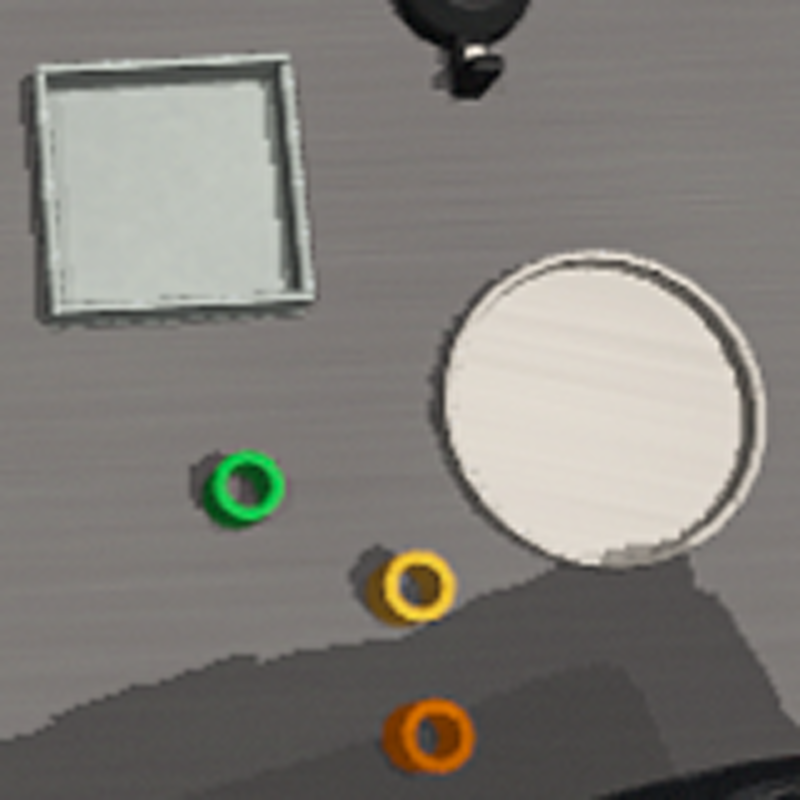

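View pics/t3.png

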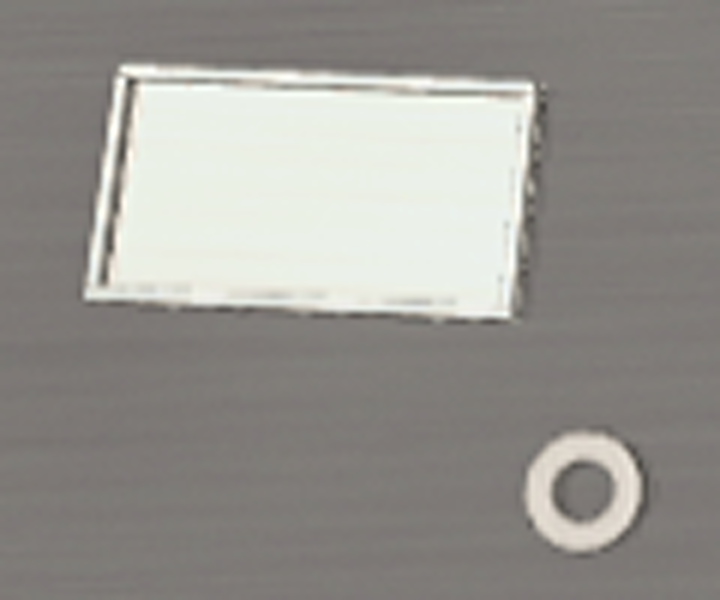

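View pics/s2.png

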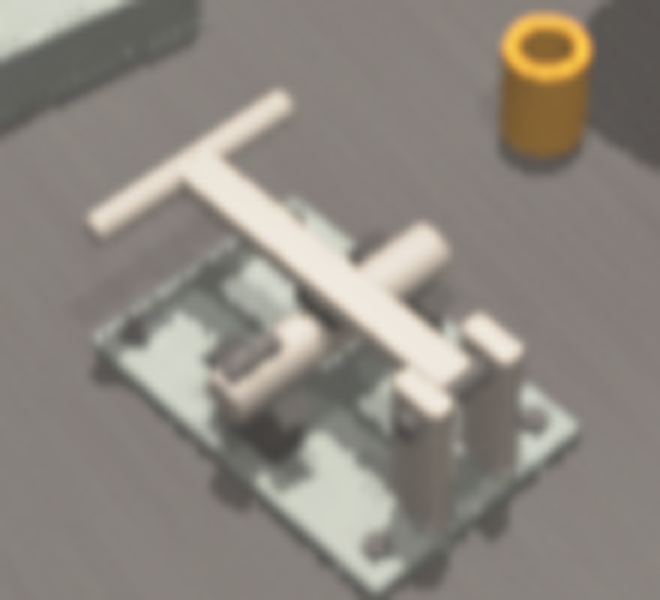

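View pics/s1.png

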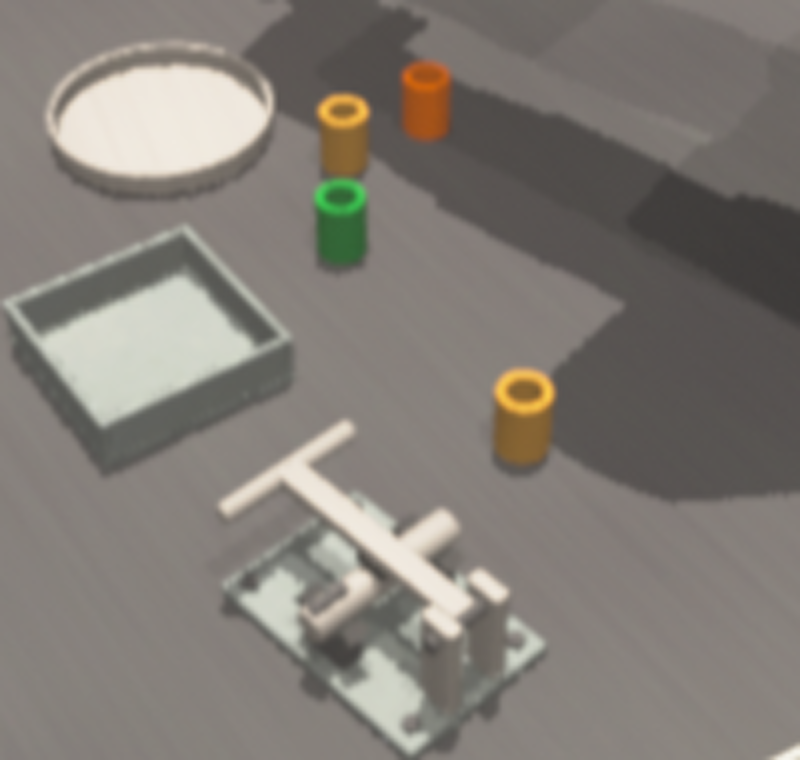

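Crops confirm: the golden bushes in the top view are at (307,238) (bush by the jig) and (429,257) (bush by the dish); green (394,237) and orange (432,287) are not touched. Computing positions.

```bash
cat >> h.py <<'E'
def cp(x,y,s,P): return (np.array(P,float)+.5)/s-.5+np.array([x,y])
E
python3 - <<'E'
from h import *
np.set_printoptions(precision=4,suppress=True)
d=grab("top"); s=grab("scene")
A=lambda P:cp(230,140,6,P); B=lambda P:cp(345,140,5,P); C=lambda P:cp(120,190,6,P); S2=lambda P:cp(270,200,6,P); S1=lambda P:cp(230,110,4,P)
print("bushJ",pt(d,A([[463,588]]),.045), "scene",pt(s,S2([[547,47]]),.045))
print("bushD",pt(d,B([[419,587]]),.045), "scene",pt(s,S1([[344,111]]),.045))
print("green",pt(d,B([[248,487]]),.045)," orange",pt(d,B([[438,737]]),.045))
print("ring",pt(d,C([[584,491]]),.014))
t=pt(d,C([[120,66],[538,84],[515,318],[85,297]]),.016);print("tray",t,t.mean(0))
b=pt(d,B([[40,65],[290,55],[313,300],[52,312]]),.036);print("bin",b,b.mean(0),)
print("dish",pt(d,B([[604,408]]),.02), pt(s,S1([[160,108]]),.02))
E=d["extrinsics"]; 
def tri(a,b):
    k1,c1=K(d);k2,c2=K(s)
    n1=cv2.undistortPoints(np.array(a,float).reshape(-1,1,2),k1,c1).reshape(-1,2).T;n2=cv2.undistortPoints(np.array(b,float).reshape(-1,1,2),k2,c2).reshape(-1,2).T
    X=cv2.triangulatePoints(d["extrinsics"][:3],s["extrinsics"][:3],n1,n2);return (X[:3]/X[3]).T
print("bar ends near, far",tri(A([[487,300],[448,95]]),S2([[285,98],[95,223]])))
print("bar@.064",pt(d,A([[487,300],[448,95]]),.064))
print("bar@.064 scene",pt(s,S2([[285,98],[95,223]]),.064))
print("shaft axis ends @.052",pt(d,A([[316,358],[277,132]]),.052))
print("plate corners",pt(d,A([[155,418],[498,348],[437,138],[113,200]]),.01))
E
```

```text
bushJ [[0.4486 0.0424 0.045 ]] scene [[0.4526 0.0401 0.045 ]]
bushD [[ 0.3897 -0.2447  0.045 ]] scene [[ 0.3917 -0.2485  0.045 ]]
green [[ 0.441  -0.1671  0.045 ]]  orange [[ 0.3194 -0.247   0.045 ]]
ring [[0.379  0.2657 0.014 ]]
tray [[0.5648 0.4655 0.016 ]
 [0.5493 0.2868 0.016 ]
 [0.4507 0.2946 0.016 ]
 [0.4667 0.4749 0.016 ]] [0.5079 0.3805 0.016 ]
bin [[ 0.6613 -0.0805  0.036 ]
 [ 0.6612 -0.2075  0.036 ]
 [ 0.5334 -0.2081  0.036 ]
 [ 0.533  -0.079   0.036 ]] [ 0.5972 -0.1438  0.036 ]
dish [[ 0.4758 -0.3517  0.02  ]] [[ 0.4798 -0.356   0.02  ]]
bar ends near, far [[0.5615 0.0273 0.069 ]
 [0.6486 0.0404 0.0681]]
bar@.064 [[0.562  0.0281 0.064 ]
 [0.6494 0.041  0.064 ]]
bar@.064 scene [[0.5596 0.0224 0.064 ]
 [0.6476 0.0363 0.064 ]]
shaft axis ends @.052 [[0.5439 0.0985 0.052 ]
 [0.6406 0.1128 0.052 ]]
plate corners [[0.5309 0.171  0.01  ]
 [0.5549 0.0257 0.01  ]
 [0.649  0.0486 0.01  ]
 [0.6274 0.1885 0.01  ]]
```

Bar runs at yaw ≈8.5°, grip point near half ≈(0.575, 0.029, 0.064). Moving off first with a small turn to learn how joint 6 responds.

Request:
play_rows --rows '[{"claw": 0, "offset": [0.04, 0.04, 0.02], "rot": [0, 0, 8]}, {"claw": 0, "offset": [0.08, 0.09, 0.03], "rot": [0, 0, 16]}, {"claw": 0, "offset": [0.1, 0.14, 0.03], "rot": [0, 0, 24]}, {"claw": 120, "offset": [0.12, 0.18, 0.03], "rot": [0, 0, 32]}, {"claw": 120, "offset": [0.12, 0.18, 0.03], "rot": [0, 0, 32]}]' --force 40

```text
time: 0.85
eef_pos: [0.3577, -0.2853, 0.2617]
tool_rot: [-0.0, 0.869, 0.494, 0.0]
wrist_force: [-0.6, -0.1, 0.1]
width: 0.0592
```

```bash
python3 -c "
from h import *
print(tcp())"
```

```text
{'t': 0.85, 'p': array([ 0.3577, -0.2853,  0.2617]), 'yaw_jaw': np.float64(-30.79), 'z': array([ 0.001,  0.001, -1.   ]), 'w': 0.0592, 'F': array([-0.6, -0.1,  0.1]), 'q': array([-0.83,  0.15, -0.26,  1.17,  0.  ,  1.27])}
```

Request:
play_rows --rows '[{"claw": 120, "offset": [0.02, 0.03, 0], "rot": [0, 0, 8]}, {"claw": 120, "offset": [0.04, 0.06, 0], "rot": [0, 0, 16]}, {"claw": 120, "offset": [0.06, 0.09, 0], "rot": [0, 0, 24]}, {"claw": 120, "offset": [0.08, 0.12, 0], "rot": [0, 0, 32]}, {"claw": 120, "offset": [0.1, 0.15, 0], "rot": [0, 0, 40]}, {"claw": 120, "offset": [0.12, 0.18, 0], "rot": [0, 0, 48]}, {"claw": 120, "offset": [0.14, 0.21, 0], "rot": [0, 0, 56]}, {"claw": 120, "offset": [0.16, 0.24, 0], "rot": [0, 0, 64]}, {"claw": 120, "offset": [0.18, 0.26, 0], "rot": [0, 0, 72]}, {"claw": 120, "offset": [0.2, 0.28, 0], "rot": [0, 0, 80]}, {"claw": 120, "offset": [0.21, 0.3, -0.02], "rot": [0, 0, 88]}, {"claw": 120, "offset": [0.218, 0.31, -0.04], "rot": [0, 0, 96]}, {"claw": 120, "offset": [0.218, 0.315, -0.06], "rot": [0, 0, 104]}, {"claw": 120, "offset": [0.218, 0.315, -0.08], "rot": [0, 0, 112]}, {"claw": 120, "offset": [0.218, 0.315, -0.1], "rot": [0, 0, 120]}, {"claw": 120, "offset": [0.218, 0.315, -0.1], "rot": [0, 0, 128]}, {"claw": 120, "offset": [0.218, 0.315, -0.1], "rot": [0, 0, 129.3]}, {"claw": 120, "offset": [0.218, 0.315, -0.1], "rot": [0, 0, 129.3]}, {"claw": 120, "offset": [0.218, 0.315, -0.1], "rot": [0, 0, 129.3]}]'

```text
time: 2.75
eef_pos: [0.5751, 0.0264, 0.1618]
tool_rot: [0.001, -0.069, 0.998, -0.0]
wrist_force: [0.0, -0.1, 0.0]
width: 0.0453
```

```bash
python3 - <<'E'
from h import *
print(tcp())
d=grab("wrist"); im=d["image"].copy()
u=np.array([.989,.147,0]);m=np.array([.605,.034,.064])
for P,c in [(m-.045*u,(0,0,255)),(m+.045*u,(0,0,255)),(m-.03*u,(0,255,0))]:
    q=pr(d,[P])[0]; print(q); cv2.circle(im,tuple(int(x) for x in q),3,c,1)
cv2.imwrite("pics/w1.png",im)
E
```

```text
{'t': 2.75, 'p': array([0.5751, 0.0264, 0.1618]), 'yaw_jaw': np.float64(97.93), 'z': array([ 0.001, -0.   , -1.   ]), 'w': 0.0453, 'F': array([ 0. , -0.1,  0. ]), 'q': array([-0.08,  0.43, -0.13,  1.  ,  0.  , -0.22])}
[323.43784236 186.99831934]
[323.97995555 290.71644088]
[323.53644129 205.79833506]
```

View pics/w1.png

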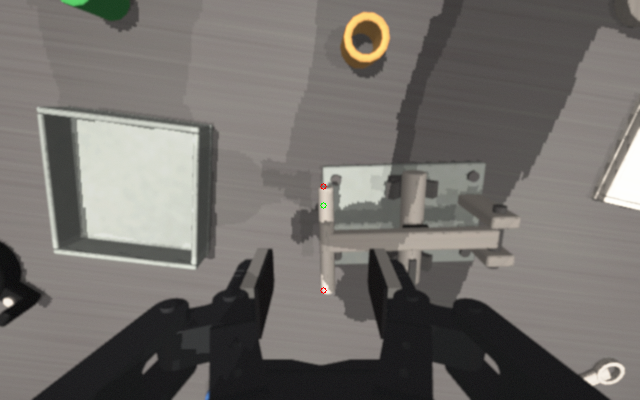

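The wrist picture shows the bar from (326,187) to (327,293), about 2 mm to +y of my estimate. Descending onto the near half and gripping.

Request:
play_rows --rows '[{"claw": 120, "offset": [0, 0.004, -0.03], "rot": [0, 0, 0.5]}, {"claw": 120, "offset": [0, 0.004, -0.06], "rot": [0, 0, 0.5]}, {"claw": 120, "offset": [0, 0.004, -0.09], "rot": [0, 0, 0.5]}, {"claw": 120, "offset": [0, 0.004, -0.115], "rot": [0, 0, 0.5]}, {"claw": 120, "offset": [0, 0.004, -0.116], "rot": [0, 0, 0.5]}, {"claw": 255, "offset": [0, 0.004, -0.116], "rot": [0, 0, 0.5]}, {"claw": 255, "offset": [0, 0.004, -0.116], "rot": [0, 0, 0.5]}, {"claw": 255, "offset": [0, 0.004, -0.116], "rot": [0, 0, 0.5]}, {"claw": 255, "offset": [0, 0.004, -0.116], "rot": [0, 0, 0.5]}, {"claw": 255, "offset": [0, 0.004, -0.116], "rot": [0, 0, 0.5]}]' --force 20

```text
time: 3.8
eef_pos: [0.576, 0.0305, 0.0465]
tool_rot: [0.001, -0.075, 0.997, -0.0]
wrist_force: [1.1, 0.6, 6.0]
width: 0.011
```

```bash
python3 - <<'E'
from h import *
print(tcp())
d=grab("wrist"); cv2.imwrite("pics/w2.png",d["image"])
a=np.radians(8.5);n=np.array([-np.sin(a),np.cos(a)])
for th in np.linspace(0,2.0,20):
    y=.135*(1-np.cos(th));z=.135*np.sin(th); print(round(th,2),(n*y).round(3),round(z,3))
E
```

```text
{'t': 3.8, 'p': array([0.576 , 0.0305, 0.0465]), 'yaw_jaw': np.float64(98.61), 'z': array([ 0.003,  0.   , -1.   ]), 'w': 0.011, 'F': array([1.1, 0.6, 6. ]), 'q': array([-0.07,  0.55, -0.28,  0.74,  0.  , -0.22])}
0.0 [-0.  0.] 0.0
0.11 [-0.     0.001] 0.014
0.21 [-0.     0.003] 0.028
0.32 [-0.001  0.007] 0.042
0.42 [-0.002  0.012] 0.055
0.53 [-0.003  0.018] 0.068
0.63 [-0.004  0.026] 0.08
0.74 [-0.005  0.035] 0.091
0.84 [-0.007  0.045] 0.101
0.95 [-0.008  0.056] 0.11
1.05 [-0.01   0.067] 0.117
1.16 [-0.012  0.08 ] 0.124
1.26 [-0.014  0.093] 0.129
1.37 [-0.016  0.107] 0.132
1.47 [-0.018  0.121] 0.134
1.58 [-0.02   0.135] 0.135
1.68 [-0.022  0.149] 0.134
1.79 [-0.024  0.162] 0.132
1.89 [-0.026  0.176] 0.128
2.0 [-0.028  0.189] 0.123
```

View pics/w2.png

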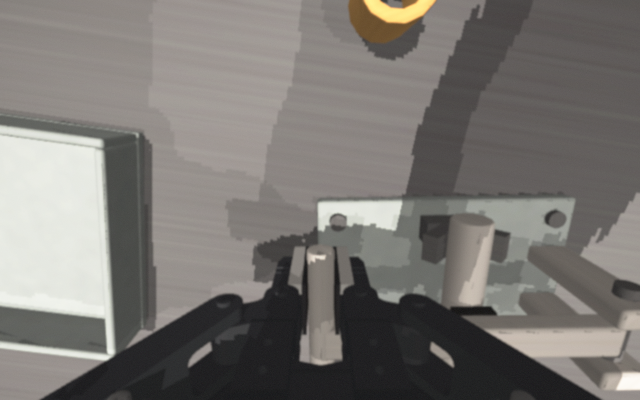

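The picture shows the bar (320,300) held between both pads. Swinging up along the arc, first half.

Request:
play_rows --rows '[{"claw": 255, "offset": [0, 0.001, 0.014], "rot": [0, 0, 0]}, {"claw": 255, "offset": [0, 0.003, 0.028], "rot": [0, 0, 0]}, {"claw": 255, "offset": [-0.001, 0.007, 0.042], "rot": [0, 0, 0]}, {"claw": 255, "offset": [-0.002, 0.012, 0.055], "rot": [0, 0, 0]}, {"claw": 255, "offset": [-0.003, 0.018, 0.068], "rot": [0, 0, 0]}, {"claw": 255, "offset": [-0.004, 0.026, 0.08], "rot": [0, 0, 0]}, {"claw": 255, "offset": [-0.005, 0.035, 0.091], "rot": [0, 0, 0]}, {"claw": 255, "offset": [-0.007, 0.045, 0.101], "rot": [0, 0, 0]}, {"claw": 255, "offset": [-0.007, 0.045, 0.101], "rot": [0, 0, 0]}]'

```text
time: 4.75
eef_pos: [0.5691, 0.0726, 0.1495]
tool_rot: [0.002, -0.074, 0.997, -0.004]
wrist_force: [-3.1, -17.4, 15.8]
width: 0.011
```

```bash
python3 - <<'E'
from h import *
print(tcp())
d=grab("scene"); crop(d,230,110,200,190,4,"pics/s3.png")
E
```

```text
{'t': 4.75, 'p': array([0.5691, 0.0726, 0.1495]), 'yaw_jaw': np.float64(98.52), 'z': array([ 0.004, -0.007, -1.   ]), 'w': 0.011, 'F': array([ -3.1, -17.4,  15.8]), 'q': array([ 0.  ,  0.44, -0.16,  0.97, -0.01, -0.15])}
```

View pics/s3.png

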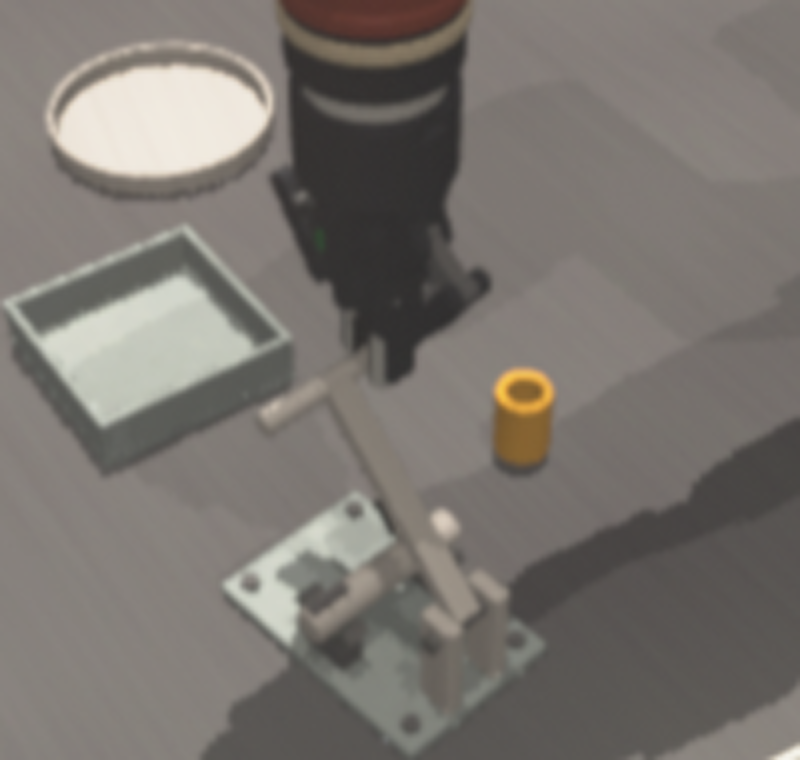

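The scene shows the arm at about 45°, bar still between the pads, wrist force ≈23 N radially outward: my circle is slightly off. I'll correct by the measured deviation and go on.

```bash
python3 - <<'E'
import numpy as np
a=np.radians(8.5);n=np.array([-np.sin(a),np.cos(a)])
for th in np.linspace(.815,2.02,13):
    y=.135*(np.cos(.815)-np.cos(th))-.003;z=.135*(np.sin(th)-np.sin(.815))+.002; print(round(th,2),(n*y).round(3),round(z,3))
E
```

```text
0.82 [ 0.    -0.003] 0.002
0.92 [-0.001  0.007] 0.011
1.02 [-0.003  0.018] 0.018
1.12 [-0.004  0.03 ] 0.025
1.22 [-0.006  0.042] 0.03
1.32 [-0.008  0.055] 0.034
1.42 [-0.01   0.068] 0.037
1.52 [-0.012  0.082] 0.039
1.62 [-0.014  0.095] 0.039
1.72 [-0.016  0.108] 0.037
1.82 [-0.018  0.121] 0.035
1.92 [-0.02   0.134] 0.031
2.02 [-0.022  0.147] 0.025
```

Request:
play_rows --rows '[{"claw": 255, "offset": [0, -0.002, 0.003], "rot": [0, 0, 0]}, {"claw": 255, "offset": [-0.001, 0.007, 0.011], "rot": [0, 0, 0]}, {"claw": 255, "offset": [-0.003, 0.018, 0.018], "rot": [0, 0, 0]}, {"claw": 255, "offset": [-0.004, 0.03, 0.025], "rot": [0, 0, 0]}, {"claw": 255, "offset": [-0.006, 0.042, 0.03], "rot": [0, 0, 0]}, {"claw": 255, "offset": [-0.006, 0.042, 0.03], "rot": [0, 0, 0]}]'

```text
time: 5.4
eef_pos: [0.5615, 0.1185, 0.1773]
tool_rot: [0.0, -0.076, 0.997, -0.0]
wrist_force: [-1.7, -5.5, 8.9]
width: 0.0111
```

```bash
python3 - <<'E'
from h import *
print(tcp())
E
```

```text
{'t': 5.4, 'p': array([0.5615, 0.1185, 0.1773]), 'yaw_jaw': np.float64(98.68), 'z': array([ 0.001, -0.   , -1.   ]), 'w': 0.0111, 'F': array([-1.7, -5.5,  8.9]), 'q': array([ 0.08,  0.42, -0.11,  1.04, -0.  , -0.07])}
```

Request:
play_rows --rows '[{"claw": 255, "offset": [-0.002, 0.013, 0.005], "rot": [0, 0, 0]}, {"claw": 255, "offset": [-0.004, 0.026, 0.008], "rot": [0, 0, 0]}, {"claw": 255, "offset": [-0.006, 0.04, 0.01], "rot": [0, 0, 0]}, {"claw": 255, "offset": [-0.008, 0.053, 0.01], "rot": [0, 0, 0]}, {"claw": 255, "offset": [-0.01, 0.066, 0.008], "rot": [0, 0, 0]}, {"claw": 255, "offset": [-0.012, 0.079, 0.006], "rot": [0, 0, 0]}, {"claw": 255, "offset": [-0.014, 0.09, 0.002], "rot": [0, 0, 0]}, {"claw": 255, "offset": [-0.014, 0.09, 0.002], "rot": [0, 0, 0]}]'

```text
time: 6.2
eef_pos: [0.5468, 0.2094, 0.1776]
tool_rot: [-0.001, -0.076, 0.997, 0.001]
wrist_force: [-4.9, 1.0, 4.0]
width: 0.0109
```

```bash
python3 - <<'E'
from h import *
print(tcp())
d=grab("scene"); crop(d,230,110,200,190,4,"pics/s4.png")
E
```

```text
{'t': 6.2, 'p': array([0.5468, 0.2094, 0.1776]), 'yaw_jaw': np.float64(98.71), 'z': array([-0.001,  0.001, -1.   ]), 'w': 0.0109, 'F': array([-4.9,  1. ,  4. ]), 'q': array([ 0.24,  0.44, -0.08,  1.06,  0.  ,  0.09])}
```

View pics/s4.png

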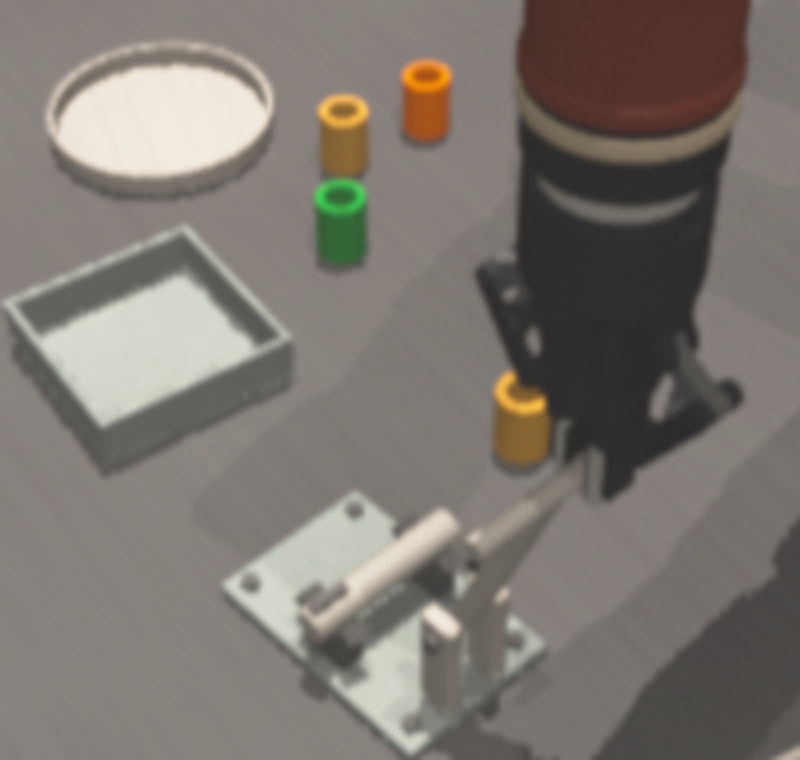

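The arm is past upright (~1.95 rad), shaft still in the vees. Releasing and lifting, then moving over the shaft.

Request:
play_rows --rows '[{"claw": 130, "offset": [0, 0, 0], "rot": [0, 0, 0]}, {"claw": 130, "offset": [0, 0, 0], "rot": [0, 0, 0]}, {"claw": 130, "offset": [0, 0, 0], "rot": [0, 0, 0]}, {"claw": 130, "offset": [0, 0, 0], "rot": [0, 0, 0]}, {"claw": 130, "offset": [0, 0, 0.02], "rot": [0, 0, 0]}, {"claw": 130, "offset": [0, 0, 0.05], "rot": [0, 0, 0]}, {"claw": 130, "offset": [0, 0, 0.08], "rot": [0, 0, 0]}, {"claw": 130, "offset": [0.01, -0.04, 0.08], "rot": [0, 0, 0]}, {"claw": 130, "offset": [0.02, -0.08, 0.08], "rot": [0, 0, 0]}, {"claw": 130, "offset": [0.03, -0.105, 0.05], "rot": [0, 0, 0]}, {"claw": 130, "offset": [0.03, -0.105, 0.02], "rot": [0, 0, 0]}, {"claw": 130, "offset": [0.03, -0.105, 0.0], "rot": [0, 0, 0]}, {"claw": 130, "offset": [0.03, -0.105, 0.0], "rot": [0, 0, 0]}]'

```text
time: 7.55
eef_pos: [0.5761, 0.1017, 0.1757]
tool_rot: [-0.002, -0.075, 0.997, -0.0]
wrist_force: [0.9, 0.7, 0.2]
width: 0.0417
```

```bash
python3 - <<'E'
from h import *
print(tcp())
d=grab("wrist"); im=d["image"].copy()
u=np.array([.989,.147,0]);m=np.array([.592,.1055,.042])
for P,c in [(m-.05*u,(0,0,255)),(m+.05*u,(0,0,255)),(m,(0,255,0))]:
    q=pr(d,[P])[0]; print(q); cv2.circle(im,tuple(int(x) for x in q),3,c,1)
cv2.imwrite("pics/w3.png",im)
d=grab("top"); crop(d,230,140,130,110,6,"pics/t4.png")
d=grab("scene"); crop(d,230,110,200,190,4,"pics/s5.png")
E
```

```text
{'t': 7.55, 'p': array([0.5761, 0.1017, 0.1757]), 'yaw_jaw': np.float64(98.55), 'z': array([-0.005, -0.   , -1.   ]), 'w': 0.0417, 'F': array([0.9, 0.7, 0.2]), 'q': array([ 0.05,  0.44, -0.08,  1.06, -0.  , -0.1 ])}
[321.26821267 155.35385761]
[320.86636124 261.8763317 ]
[321.05746893 211.24711946]
```

View pics/w3.png

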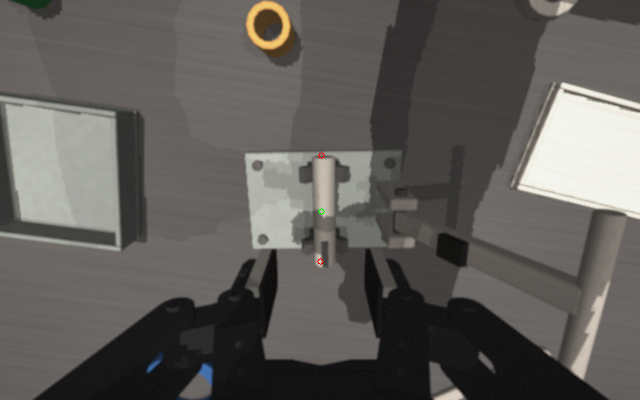

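View pics/t4.png

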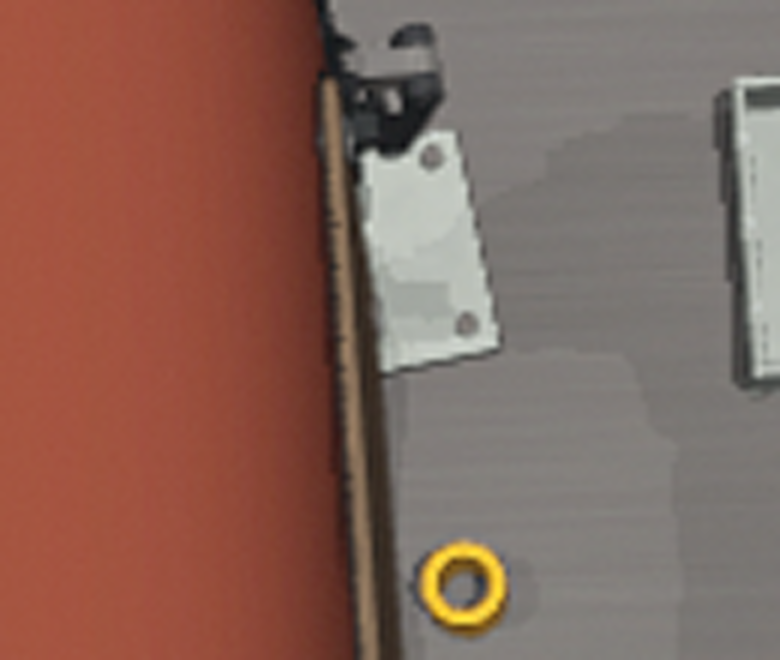

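View pics/s5.png

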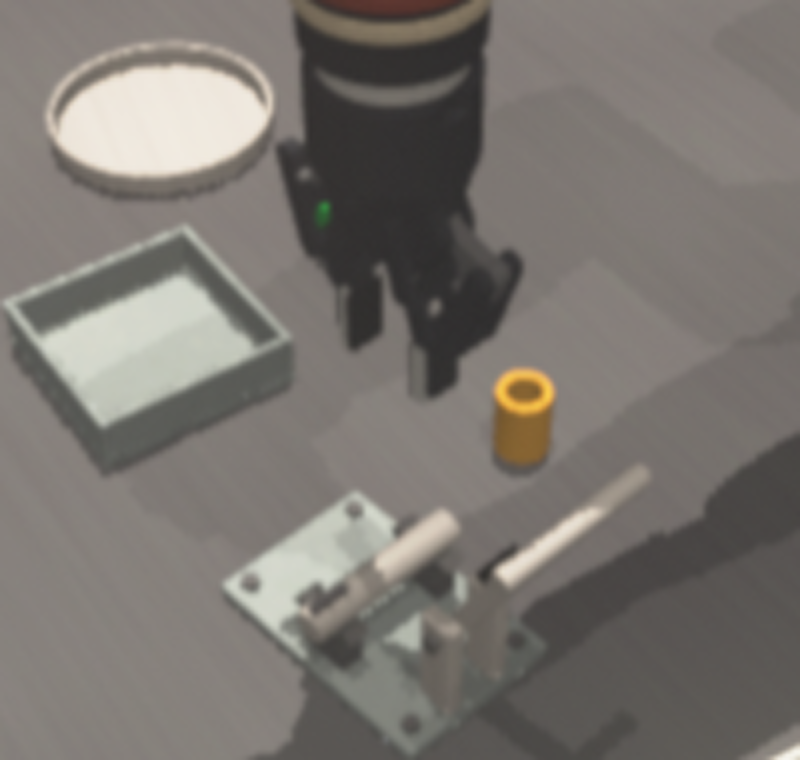

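The arm rests open on its stop; the shaft (323,157)–(324,265) in the wrist view lies ~2 mm to +y of my estimate. Going down for it.

Request:
play_rows --rows '[{"claw": 130, "offset": [0.017, 0.005, -0.03], "rot": [0, 0, 0]}, {"claw": 130, "offset": [0.017, 0.005, -0.06], "rot": [0, 0, 0]}, {"claw": 130, "offset": [0.017, 0.005, -0.09], "rot": [0, 0, 0]}, {"claw": 130, "offset": [0.017, 0.005, -0.12], "rot": [0, 0, 0]}, {"claw": 130, "offset": [0.017, 0.005, -0.142], "rot": [0, 0, 0]}, {"claw": 130, "offset": [0.017, 0.005, -0.142], "rot": [0, 0, 0]}, {"claw": 255, "offset": [0.017, 0.005, -0.142], "rot": [0, 0, 0]}, {"claw": 255, "offset": [0.017, 0.005, -0.142], "rot": [0, 0, 0]}, {"claw": 255, "offset": [0.017, 0.005, -0.142], "rot": [0, 0, 0]}, {"claw": 255, "offset": [0.017, 0.005, -0.142], "rot": [0, 0, 0]}, {"claw": 255, "offset": [0.017, 0.005, -0.142], "rot": [0, 0, 0]}]' --force 50

```text
time: 8.8
eef_pos: [0.5963, 0.1078, 0.0385]
tool_rot: [0.002, -0.075, 0.997, 0.0]
wrist_force: [-1.4, 2.8, 8.0]
width: 0.0177
```

```bash
python3 - <<'E'
from h import *
print(tcp())
d=grab("wrist"); cv2.imwrite("pics/w4.png",d["image"])
E
```

```text
{'t': 8.8, 'p': array([0.5963, 0.1078, 0.0385]), 'yaw_jaw': np.float64(98.63), 'z': array([ 0.004,  0.001, -1.   ]), 'w': 0.0177, 'F': array([-1.4,  2.8,  8. ]), 'q': array([ 0.06,  0.6 , -0.2 ,  0.76,  0.  , -0.09])}
```

View pics/w4.png

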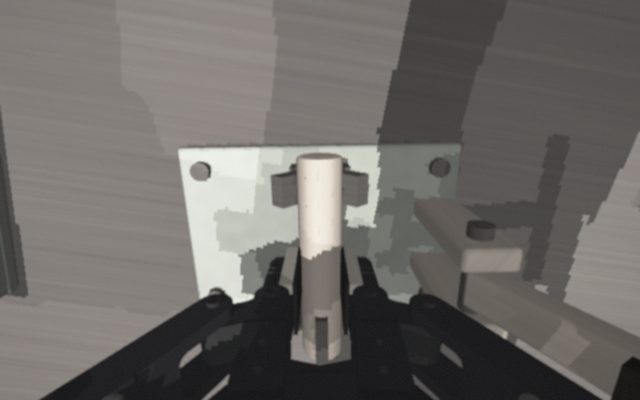

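Grip is on, but near the very fingertips (TCP z 0.0385 vs shaft axis 0.042). I'll reopen, go 5 mm lower, and regrip.

Request:
play_rows --rows '[{"claw": 150, "offset": [0, 0, 0], "rot": [0, 0, 0]}, {"claw": 150, "offset": [0, 0, 0], "rot": [0, 0, 0]}, {"claw": 150, "offset": [0, 0, -0.005], "rot": [0, 0, 0]}, {"claw": 150, "offset": [-0.001, 0, -0.005], "rot": [0, 0, 0]}, {"claw": 150, "offset": [-0.001, 0, -0.005], "rot": [0, 0, 0]}]'

```text
time: 9.35
eef_pos: [0.5933, 0.1073, 0.0309]
tool_rot: [-0.0, -0.075, 0.997, -0.0]
wrist_force: [0.1, 0.7, -0.8]
width: 0.0354
```

Request:
play_rows --rows '[{"claw": 255, "offset": [0, 0, 0], "rot": [0, 0, 0]}, {"claw": 255, "offset": [0, 0, 0], "rot": [0, 0, 0]}, {"claw": 255, "offset": [0, 0, 0], "rot": [0, 0, 0]}, {"claw": 255, "offset": [0, 0, 0], "rot": [0, 0, 0]}, {"claw": 255, "offset": [0, 0, 0], "rot": [0, 0, 0]}]'

```text
time: 9.85
eef_pos: [0.5937, 0.1074, 0.0314]
tool_rot: [-0.0, -0.075, 0.997, 0.0]
wrist_force: [-1.7, -0.0, 2.6]
width: 0.0185
```

Request:
play_rows --rows '[{"claw": 255, "offset": [0, 0, 0.02], "rot": [0, 0, 0]}, {"claw": 255, "offset": [0, 0, 0.05], "rot": [0, 0, 0]}, {"claw": 255, "offset": [0, 0, 0.09], "rot": [0, 0, 0]}, {"claw": 255, "offset": [0, 0, 0.13], "rot": [0, 0, 0]}, {"claw": 255, "offset": [0, 0, 0.17], "rot": [0, 0, 0]}, {"claw": 255, "offset": [0, 0, 0.21], "rot": [0, 0, 0]}, {"claw": 255, "offset": [0, 0, 0.23], "rot": [0, 0, 0]}, {"claw": 255, "offset": [-0.01, 0.03, 0.23], "rot": [0, 0, 6]}, {"claw": 255, "offset": [-0.02, 0.06, 0.23], "rot": [0, 0, 12]}, {"claw": 255, "offset": [-0.03, 0.09, 0.23], "rot": [0, 0, 19]}, {"claw": 255, "offset": [-0.04, 0.12, 0.23], "rot": [0, 0, 26]}, {"claw": 255, "offset": [-0.05, 0.15, 0.23], "rot": [0, 0, 33]}, {"claw": 255, "offset": [-0.06, 0.18, 0.23], "rot": [0, 0, 40]}, {"claw": 255, "offset": [-0.07, 0.21, 0.23], "rot": [0, 0, 47]}, {"claw": 255, "offset": [-0.08, 0.24, 0.23], "rot": [0, 0, 54]}, {"claw": 255, "offset": [-0.085, 0.272, 0.22], "rot": [0, 0, 62]}, {"claw": 255, "offset": [-0.085, 0.272, 0.2], "rot": [0, 0, 70]}, {"claw": 255, "offset": [-0.085, 0.272, 0.17], "rot": [0, 0, 76.5]}, {"claw": 255, "offset": [-0.085, 0.272, 0.14], "rot": [0, 0, 76.5]}, {"claw": 255, "offset": [-0.085, 0.272, 0.12], "rot": [0, 0, 76.5]}]'

```text
time: 11.85
eef_pos: [0.5076, 0.3788, 0.1484]
tool_rot: [-0.002, -0.676, 0.737, 0.0]
wrist_force: [0.1, 0.4, -2.5]
width: 0.0183
```

```bash
python3 - <<'E'
from h import *
print(tcp())
d=grab("wrist"); cv2.imwrite("pics/w5.png",d["image"])
print(pr(d,[[.508,.3805,.005]]))
d=grab("scene"); crop(d,270,180,240,220,3,"pics/s6.png")
E
```

```text
{'t': 11.85, 'p': array([0.5076, 0.3788, 0.1484]), 'yaw_jaw': np.float64(175.12), 'z': array([-0.003, -0.002, -1.   ]), 'w': 0.0183, 'F': array([ 0.1,  0.4, -2.5]), 'q': array([ 0.53,  0.55,  0.03,  1.05, -0.  , -0.96])}
[[318.726973   190.97854629]]
```

View pics/w5.png

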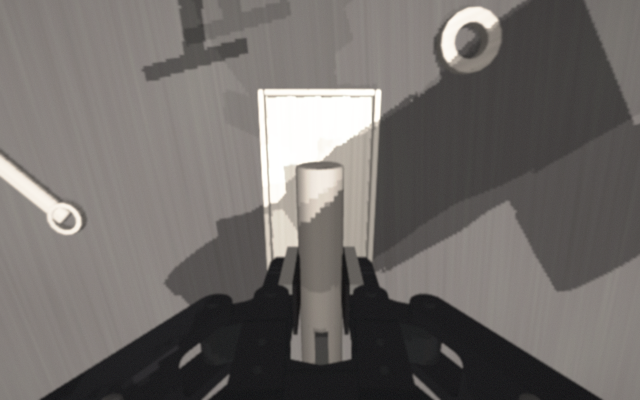

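View pics/s6.png

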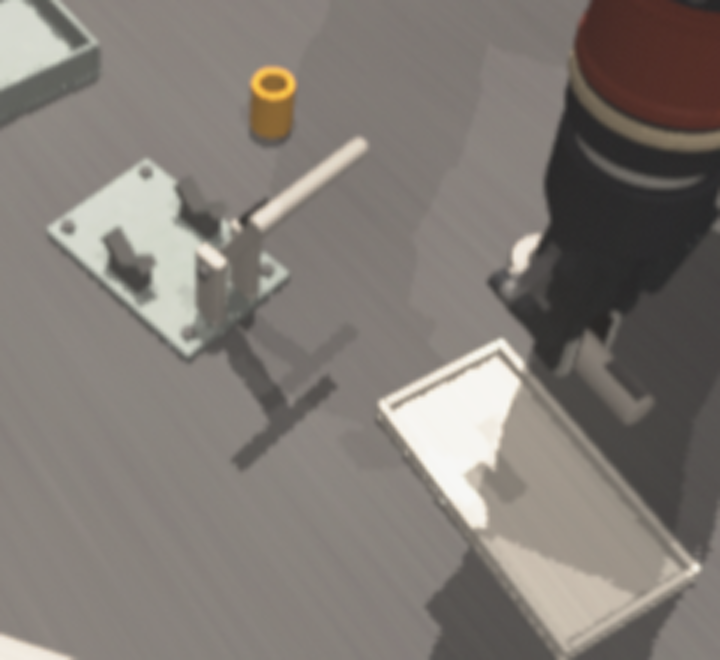

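Shaft is held and parallel to the tray edges in the wrist view (tray 260–380 px, shaft at 320). Lowering.

Request:
play_rows --rows '[{"claw": 255, "offset": [0, 0, -0.03], "rot": [0, 0, 0]}, {"claw": 255, "offset": [0, 0, -0.06], "rot": [0, 0, 0]}, {"claw": 255, "offset": [0, 0, -0.09], "rot": [0, 0, 0]}, {"claw": 255, "offset": [0, 0, -0.115], "rot": [0, 0, 0]}, {"claw": 255, "offset": [0, 0, -0.13], "rot": [0, 0, 0]}, {"claw": 255, "offset": [0, 0, -0.137], "rot": [0, 0, 0]}, {"claw": 255, "offset": [0, 0, -0.142], "rot": [0, 0, 0]}, {"claw": 255, "offset": [0, 0, -0.142], "rot": [0, 0, 0]}, {"claw": 255, "offset": [0, 0, -0.142], "rot": [0, 0, 0]}]'

```text
time: 12.85
eef_pos: [0.5094, 0.3798, 0.0103]
tool_rot: [0.001, -0.676, 0.737, -0.0]
wrist_force: [-0.5, -1.4, -2.8]
width: 0.0182
```

Request:
play_rows --rows '[{"claw": 255, "offset": [0, 0, -0.002], "rot": [0, 0, 0]}, {"claw": 255, "offset": [0, 0, -0.003], "rot": [0, 0, 0]}, {"claw": 255, "offset": [0, 0, -0.004], "rot": [0, 0, 0]}, {"claw": 255, "offset": [0, 0, -0.004], "rot": [0, 0, 0]}]'

```text
time: 13.25
eef_pos: [0.5088, 0.3794, 0.0055]
tool_rot: [0.0, -0.676, 0.737, -0.0]
wrist_force: [1.0, 0.7, -2.1]
width: 0.0182
```

Request:
play_rows --rows '[{"claw": 255, "offset": [0, 0, -0.001], "rot": [0, 0, 0]}, {"claw": 255, "offset": [0, 0, -0.001], "rot": [0, 0, 0]}, {"claw": 205, "offset": [0, 0, -0.001], "rot": [0, 0, 0]}, {"claw": 180, "offset": [0, 0, -0.001], "rot": [0, 0, 0]}, {"claw": 150, "offset": [0, 0, -0.001], "rot": [0, 0, 0]}, {"claw": 130, "offset": [0, 0, -0.001], "rot": [0, 0, 0]}, {"claw": 130, "offset": [0, 0, -0.001], "rot": [0, 0, 0]}, {"claw": 130, "offset": [0, 0, 0.03], "rot": [0, 0, 0]}, {"claw": 130, "offset": [0, 0, 0.06], "rot": [0, 0, 0]}, {"claw": 130, "offset": [0, 0, 0.1], "rot": [0, 0, 0]}, {"claw": 130, "offset": [0, 0, 0.14], "rot": [0, 0, 0]}, {"claw": 60, "offset": [0, 0, 0.14], "rot": [0, 0, 0]}]'

```text
time: 14.45
eef_pos: [0.5116, 0.3811, 0.1511]
tool_rot: [0.004, -0.676, 0.737, -0.001]
wrist_force: [0.6, 0.8, 0.7]
width: 0.0555
```

```bash
python3 - <<'E'
from h import *
print(tcp())
d=grab("wrist"); cv2.imwrite("pics/w6.png",d["image"])
print(pr(d,[[.379,.2657,.014]]))
E
```

```text
{'t': 14.45, 'p': array([0.5116, 0.3811, 0.1511]), 'yaw_jaw': np.float64(175.11), 'z': array([ 0.008,  0.005, -1.   ]), 'w': 0.0555, 'F': array([0.6, 0.8, 0.7]), 'q': array([ 0.53,  0.55,  0.03,  1.04,  0.  , -0.96])}
[[479.0843975   32.30150973]]
```

View pics/w6.png

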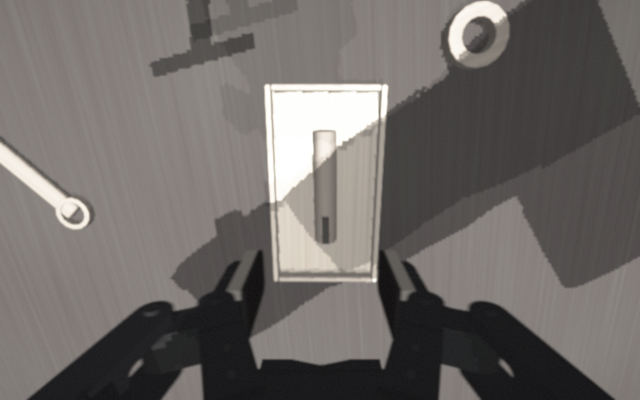

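Shaft lies in the tray at (324,130)–(325,243), parallel to its long side. Next the ring, seen at (479,34), as predicted (479,32).

Request:
play_rows --rows '[{"claw": 0, "offset": [-0.03, -0.025, 0], "rot": [0, 0, 0]}, {"claw": 0, "offset": [-0.06, -0.05, 0], "rot": [0, 0, 0]}, {"claw": 0, "offset": [-0.09, -0.08, 0], "rot": [0, 0, 0]}, {"claw": 0, "offset": [-0.12, -0.105, 0], "rot": [0, 0, 0]}, {"claw": 0, "offset": [-0.13, -0.113, -0.03], "rot": [0, 0, 0]}, {"claw": 0, "offset": [-0.13, -0.113, -0.05], "rot": [0, 0, 0]}, {"claw": 0, "offset": [-0.13, -0.113, -0.05], "rot": [0, 0, 0]}, {"claw": 0, "offset": [-0.13, -0.113, -0.05], "rot": [0, 0, 0]}]'

```text
time: 15.3
eef_pos: [0.3784, 0.2663, 0.095]
tool_rot: [-0.001, -0.676, 0.737, 0.0]
wrist_force: [0.9, 0.1, -0.1]
width: 0.0854
```

```bash
python3 - <<'E'
from h import *
print(tcp())
d=grab("wrist"); cv2.imwrite("pics/w7.png",d["image"])
P=pr(d,[[.379,.2657,.014]]);print(P)
E
```

```text
{'t': 15.3, 'p': array([0.3784, 0.2663, 0.095 ]), 'yaw_jaw': np.float64(175.1), 'z': array([-0.001, -0.001, -1.   ]), 'w': 0.0854, 'F': array([ 0.9,  0.1, -0.1]), 'q': array([ 0.45,  0.31, -0.53,  0.74,  0.  , -1.03])}
[[318.0919098  209.76849529]]
```

View pics/w7.png

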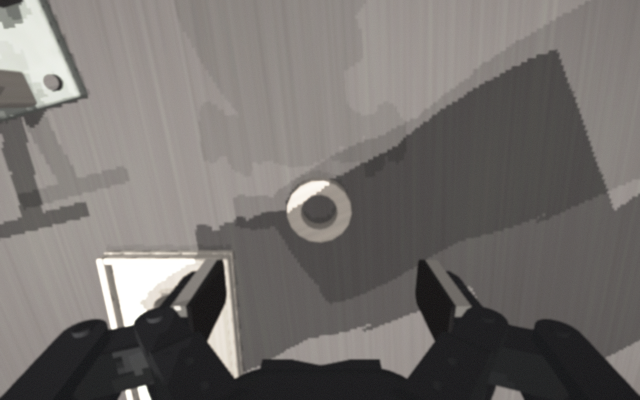

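Ring centred at (319,211), within 1 mm of expected. Descending.

Request:
play_rows --rows '[{"claw": 30, "offset": [0, 0, -0.03], "rot": [0, 0, 0]}, {"claw": 50, "offset": [0, 0, -0.06], "rot": [0, 0, 0]}, {"claw": 50, "offset": [0, 0, -0.08], "rot": [0, 0, 0]}, {"claw": 50, "offset": [0, 0, -0.09], "rot": [0, 0, 0]}, {"claw": 50, "offset": [0, 0, -0.094], "rot": [0, 0, 0]}, {"claw": 50, "offset": [0, 0, -0.094], "rot": [0, 0, 0]}, {"claw": 50, "offset": [0, 0, -0.094], "rot": [0, 0, 0]}]' --force 40

```text
time: 16.05
eef_pos: [0.3795, 0.2668, 0.0022]
tool_rot: [0.001, -0.676, 0.737, -0.0]
wrist_force: [0.2, -0.1, -0.1]
width: 0.0686
```

Request:
play_rows --rows '[{"claw": 255, "offset": [0, 0, 0], "rot": [0, 0, 0]}, {"claw": 255, "offset": [0, 0, 0], "rot": [0, 0, 0]}, {"claw": 255, "offset": [0, 0, 0], "rot": [0, 0, 0]}, {"claw": 255, "offset": [0, 0, 0], "rot": [0, 0, 0]}, {"claw": 255, "offset": [0, 0, 0], "rot": [0, 0, 0]}]'

```text
time: 16.55
eef_pos: [0.3794, 0.2668, 0.0024]
tool_rot: [0.001, -0.676, 0.737, -0.0]
wrist_force: [-0.9, -1.4, 11.7]
width: 0.0456
```

Request:
play_rows --rows '[{"claw": 255, "offset": [0, 0, 0.02], "rot": [0, 0, 0]}, {"claw": 255, "offset": [0, 0, 0.05], "rot": [0, 0, 0]}, {"claw": 255, "offset": [0, 0, 0.09], "rot": [0, 0, 0]}, {"claw": 255, "offset": [0.005, -0.03, 0.12], "rot": [0, 0, -5]}, {"claw": 255, "offset": [0.01, -0.07, 0.13], "rot": [0, 0, -10]}, {"claw": 255, "offset": [0.015, -0.11, 0.13], "rot": [0, 0, -15]}, {"claw": 255, "offset": [0.02, -0.15, 0.13], "rot": [0, 0, -20]}, {"claw": 255, "offset": [0.03, -0.19, 0.13], "rot": [0, 0, -26]}, {"claw": 255, "offset": [0.035, -0.23, 0.13], "rot": [0, 0, -32]}, {"claw": 255, "offset": [0.04, -0.27, 0.13], "rot": [0, 0, -38]}, {"claw": 255, "offset": [0.05, -0.31, 0.13], "rot": [0, 0, -44]}, {"claw": 255, "offset": [0.055, -0.35, 0.13], "rot": [0, 0, -50]}, {"claw": 255, "offset": [0.06, -0.39, 0.13], "rot": [0, 0, -56]}, {"claw": 255, "offset": [0.07, -0.43, 0.13], "rot": [0, 0, -62]}, {"claw": 255, "offset": [0.075, -0.47, 0.13], "rot": [0, 0, -68]}, {"claw": 255, "offset": [0.085, -0.51, 0.13], "rot": [0, 0, -73]}, {"claw": 255, "offset": [0.09, -0.55, 0.13], "rot": [0, 0, -78]}, {"claw": 255, "offset": [0.095, -0.59, 0.13], "rot": [0, 0, -83]}, {"claw": 255, "offset": [0.098, -0.62, 0.12], "rot": [0, 0, -85]}, {"claw": 255, "offset": [0.098, -0.62, 0.11], "rot": [0, 0, -85]}]'

```text
time: 18.55
eef_pos: [0.4771, -0.3578, 0.1113]
tool_rot: [0.001, 0.001, 1.0, -0.001]
wrist_force: [0.5, -0.8, -1.4]
width: 0.0458
```

```bash
python3 - <<'E'
from h import *
print(tcp())
d=grab("wrist"); cv2.imwrite("pics/w8.png",d["image"])
P=pr(d,[[.477,-.353,.004]]);print(P)
E
```

```text
{'t': 18.55, 'p': array([ 0.4771, -0.3578,  0.1113]), 'yaw_jaw': np.float64(89.86), 'z': array([ 0.002, -0.003, -1.   ]), 'w': 0.0458, 'F': array([ 0.5, -0.8, -1.4]), 'q': array([-0.77,  0.51, -0.15,  0.91, -0.  , -0.76])}
[[325.88196661 201.39942272]]
```

View pics/w8.png

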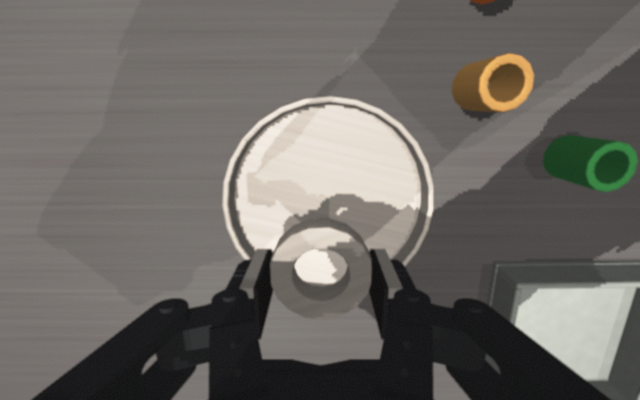

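Ring held level over the dish (dish centre ≈(328,200), as predicted). Lowering.

Request:
play_rows --rows '[{"claw": 255, "offset": [0, 0, -0.03], "rot": [0, 0, 0]}, {"claw": 255, "offset": [0, 0, -0.06], "rot": [0, 0, 0]}, {"claw": 255, "offset": [0, 0, -0.085], "rot": [0, 0, 0]}, {"claw": 255, "offset": [0, 0, -0.098], "rot": [0, 0, 0]}, {"claw": 255, "offset": [0, 0, -0.101], "rot": [0, 0, 0]}, {"claw": 255, "offset": [0, 0, -0.102], "rot": [0, 0, 0]}, {"claw": 255, "offset": [0, 0, -0.103], "rot": [0, 0, 0]}, {"claw": 255, "offset": [0, 0, -0.104], "rot": [0, 0, 0]}, {"claw": 255, "offset": [0, 0, -0.104], "rot": [0, 0, 0]}]'

```text
time: 19.5
eef_pos: [0.4771, -0.3539, 0.008]
tool_rot: [0.0, -0.001, 1.0, -0.0]
wrist_force: [0.3, -0.1, -1.5]
width: 0.0457
```

Request:
play_rows --rows '[{"claw": 255, "offset": [0, 0, -0.001], "rot": [0, 0, 0]}, {"claw": 255, "offset": [0, 0, -0.0015], "rot": [0, 0, 0]}, {"claw": 255, "offset": [0, 0, -0.0015], "rot": [0, 0, 0]}, {"claw": 120, "offset": [0, 0, -0.0015], "rot": [0, 0, 0]}, {"claw": 90, "offset": [0, 0, -0.0015], "rot": [0, 0, 0]}, {"claw": 60, "offset": [0, 0, -0.0015], "rot": [0, 0, 0]}, {"claw": 50, "offset": [0, 0, -0.0015], "rot": [0, 0, 0]}, {"claw": 50, "offset": [0, 0, -0.0015], "rot": [0, 0, 0]}, {"claw": 50, "offset": [0, 0, 0.03], "rot": [0, 0, 0]}, {"claw": 50, "offset": [0, 0, 0.06], "rot": [0, 0, 0]}, {"claw": 50, "offset": [0, 0, 0.1], "rot": [0, 0, 0]}, {"claw": 60, "offset": [0, 0, 0.14], "rot": [0, 0, 0]}, {"claw": 60, "offset": [-0.03, 0.04, 0.14], "rot": [0, 0, 0]}, {"claw": 60, "offset": [-0.06, 0.08, 0.14], "rot": [0, 0, 0]}, {"claw": 60, "offset": [-0.086, 0.108, 0.14], "rot": [0, 0, 0]}, {"claw": 60, "offset": [-0.086, 0.108, 0.14], "rot": [0, 0, 0]}, {"claw": 60, "offset": [-0.086, 0.108, 0.14], "rot": [0, 0, 0]}]'

```text
time: 21.2
eef_pos: [0.3908, -0.2455, 0.1478]
tool_rot: [0.0, -0.001, 1.0, -0.0]
wrist_force: [-0.6, -0.9, 1.3]
width: 0.065
```

```bash
python3 - <<'E'
from h import *
print(tcp())
d=grab("wrist"); cv2.imwrite("pics/w9.png",d["image"])
P=pr(d,[[.477,-.353,.004],[.3907,-.2466,.045]]);print(P)
d=grab("top"); crop(d,380,170,150,130,5,"pics/t5.png")
E
```

```text
{'t': 21.2, 'p': array([ 0.3908, -0.2455,  0.1478]), 'yaw_jaw': np.float64(90.12), 'z': array([ 0.001, -0.001, -1.   ]), 'w': 0.065, 'F': array([-0.6, -0.9,  1.3]), 'q': array([-0.72,  0.24, -0.46,  0.87, -0.  , -0.72])}
[[210.84522868 273.99383015]
 [318.34046773 203.09066728]]
```

View pics/w9.png

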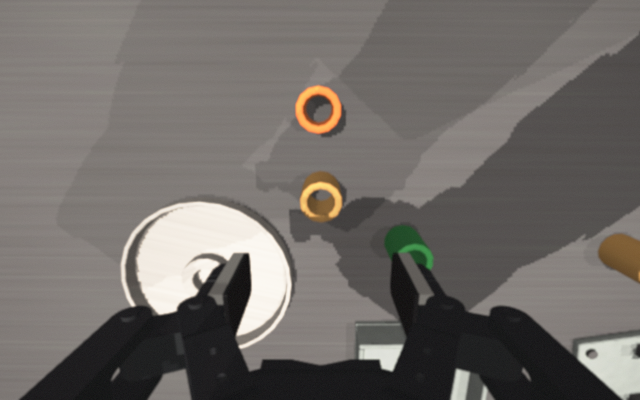

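View pics/t5.png

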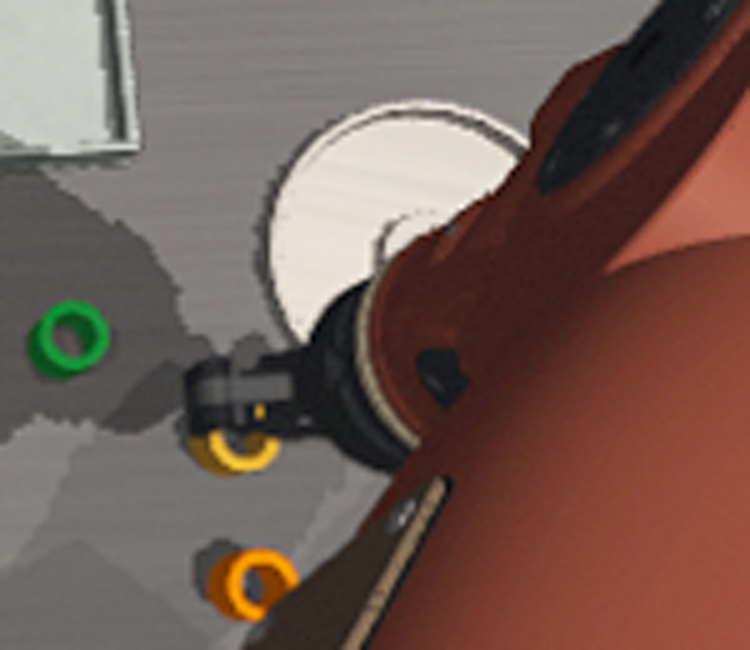

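Ring lies in the dish (about (205,270) in the wrist view). The golden bush is at (321,201) under the jaws; green at (408,243) and orange at (319,110) stay clear. Gripping.

Request:
play_rows --rows '[{"claw": 60, "offset": [-0.001, 0.001, -0.03], "rot": [0, 0, 0]}, {"claw": 60, "offset": [-0.001, 0.001, -0.06], "rot": [0, 0, 0]}, {"claw": 60, "offset": [-0.001, 0.001, -0.09], "rot": [0, 0, 0]}, {"claw": 60, "offset": [-0.001, 0.001, -0.11], "rot": [0, 0, 0]}, {"claw": 60, "offset": [-0.001, 0.001, -0.124], "rot": [0, 0, 0]}, {"claw": 60, "offset": [-0.001, 0.001, -0.124], "rot": [0, 0, 0]}, {"claw": 255, "offset": [-0.001, 0.001, -0.124], "rot": [0, 0, 0]}, {"claw": 255, "offset": [-0.001, 0.001, -0.124], "rot": [0, 0, 0]}, {"claw": 255, "offset": [-0.001, 0.001, -0.124], "rot": [0, 0, 0]}, {"claw": 255, "offset": [-0.001, 0.001, -0.124], "rot": [0, 0, 0]}, {"claw": 255, "offset": [-0.001, 0.001, -0.124], "rot": [0, 0, 0]}, {"claw": 255, "offset": [-0.001, 0.001, -0.124], "rot": [0, 0, 0]}]'

```text
time: 22.5
eef_pos: [0.3905, -0.2454, 0.0243]
tool_rot: [0.001, -0.001, 1.0, -0.001]
wrist_force: [0.1, -0.6, 6.6]
width: 0.0332
```

Request:
play_rows --rows '[{"claw": 255, "offset": [0, 0, 0.02], "rot": [0, 0, 0]}, {"claw": 255, "offset": [0, 0, 0.06], "rot": [0, 0, 0]}, {"claw": 255, "offset": [0, 0, 0.1], "rot": [0, 0, 0]}, {"claw": 255, "offset": [0.03, 0.012, 0.12], "rot": [0, 0, 0]}, {"claw": 255, "offset": [0.06, 0.025, 0.12], "rot": [0, 0, 0]}, {"claw": 255, "offset": [0.1, 0.042, 0.12], "rot": [0, 0, 0]}, {"claw": 255, "offset": [0.14, 0.06, 0.12], "rot": [0, 0, 0]}, {"claw": 255, "offset": [0.18, 0.076, 0.12], "rot": [0, 0, 0]}, {"claw": 255, "offset": [0.21, 0.09, 0.12], "rot": [0, 0, 0]}, {"claw": 255, "offset": [0.236, 0.1, 0.12], "rot": [0, 0, 0]}, {"claw": 255, "offset": [0.236, 0.1, 0.12], "rot": [0, 0, 0]}, {"claw": 255, "offset": [0.236, 0.1, 0.12], "rot": [0, 0, 0]}]'

```text
time: 23.7
eef_pos: [0.6254, -0.1442, 0.1429]
tool_rot: [-0.001, -0.001, 1.0, 0.0]
wrist_force: [-0.1, -0.0, -1.8]
width: 0.0331
```

```bash
python3 - <<'E'
from h import *
print(tcp())
d=grab("wrist"); cv2.imwrite("pics/w10.png",d["image"])
d=grab("top"); crop(d,330,130,180,140,4,"pics/t6.png")
E
```

```text
{'t': 23.7, 'p': array([ 0.6254, -0.1442,  0.1429]), 'yaw_jaw': np.float64(90.16), 'z': array([-0.001,  0.   , -1.   ]), 'w': 0.0331, 'F': array([-0.1, -0. , -1.8]), 'q': array([-0.34,  0.57,  0.04,  1.05, -0.  , -0.34])}
```

View pics/w10.png

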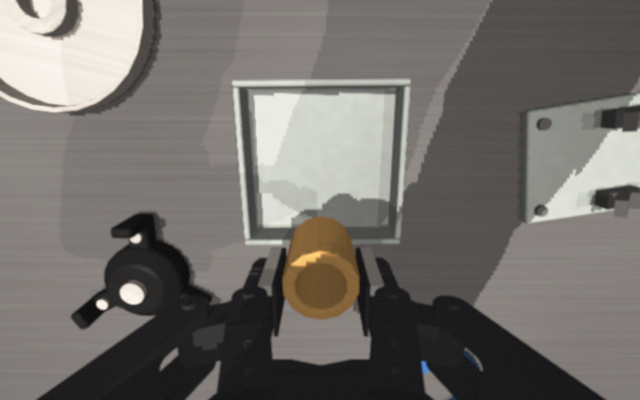

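View pics/t6.png

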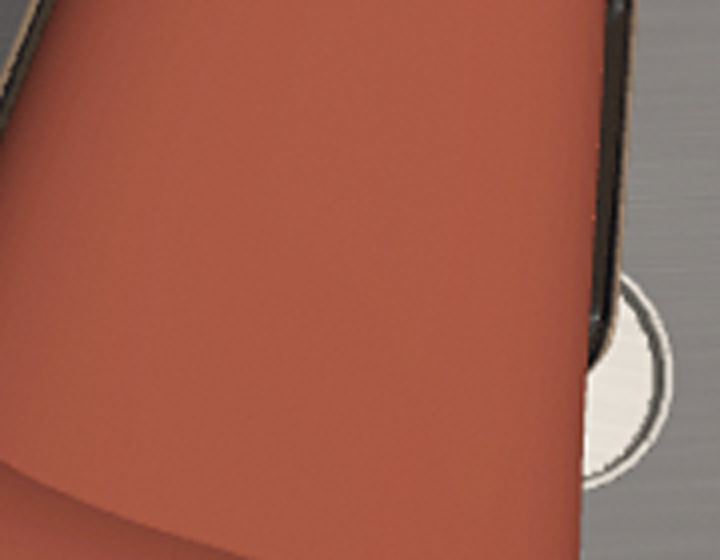

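```bash
python3 - <<'E'
from h import *
d=grab("wrist")
P=pt(d,[[235,82],[410,82],[399,243],[246,243]],.036);print(P.round(4),P.mean(0).round(4))
E
```

```text
[[ 0.5345 -0.206   0.036 ]
 [ 0.5342 -0.0797  0.036 ]
 [ 0.6603 -0.0785  0.036 ]
 [ 0.6607 -0.2061  0.036 ]] [ 0.5974 -0.1426  0.036 ]
```

Wrist view agrees with the top view: bin centre (0.597, −0.143). Lowering the bush at x = 0.626.

Request:
play_rows --rows '[{"claw": 255, "offset": [0, 0, -0.03], "rot": [0, 0, 0]}, {"claw": 255, "offset": [0, 0, -0.06], "rot": [0, 0, 0]}, {"claw": 255, "offset": [0, 0, -0.09], "rot": [0, 0, 0]}, {"claw": 255, "offset": [0, 0, -0.105], "rot": [0, 0, 0]}, {"claw": 255, "offset": [0, 0, -0.109], "rot": [0, 0, 0]}, {"claw": 255, "offset": [0, 0, -0.111], "rot": [0, 0, 0]}, {"claw": 255, "offset": [0, 0, -0.112], "rot": [0, 0, 0]}, {"claw": 255, "offset": [0, 0, -0.112], "rot": [0, 0, 0]}, {"claw": 255, "offset": [0, 0, -0.112], "rot": [0, 0, 0]}]'

```text
time: 24.75
eef_pos: [0.6263, -0.1448, 0.0322]
tool_rot: [0.001, -0.001, 1.0, -0.0]
wrist_force: [-0.1, 0.4, -1.9]
width: 0.033
```

Request:
play_rows --rows '[{"claw": 255, "offset": [0, 0, -0.001], "rot": [0, 0, 0]}, {"claw": 255, "offset": [0, 0, -0.0015], "rot": [0, 0, 0]}, {"claw": 255, "offset": [0, 0, -0.002], "rot": [0, 0, 0]}, {"claw": 255, "offset": [0, 0, -0.002], "rot": [0, 0, 0]}]'

```text
time: 25.15
eef_pos: [0.6258, -0.1445, 0.0294]
tool_rot: [0.0, -0.001, 1.0, 0.0]
wrist_force: [0.3, 0.4, 0.7]
width: 0.0329
```

Floor contact felt (weight gone from the wrist). Releasing, then over the second bush.

Request:
play_rows --rows '[{"claw": 150, "offset": [0, 0, 0], "rot": [0, 0, 0]}, {"claw": 130, "offset": [0, 0, 0], "rot": [0, 0, 0]}, {"claw": 110, "offset": [0, 0, 0], "rot": [0, 0, 0]}, {"claw": 110, "offset": [0, 0, 0], "rot": [0, 0, 0]}, {"claw": 110, "offset": [0, 0, 0.03], "rot": [0, 0, 0]}, {"claw": 110, "offset": [0, 0, 0.06], "rot": [0, 0, 0]}, {"claw": 110, "offset": [0, 0, 0.1], "rot": [0, 0, 0]}, {"claw": 60, "offset": [-0.03, 0.03, 0.12], "rot": [0, 0, 0]}, {"claw": 60, "offset": [-0.06, 0.06, 0.12], "rot": [0, 0, 0]}, {"claw": 60, "offset": [-0.09, 0.09, 0.12], "rot": [0, 0, 0]}, {"claw": 60, "offset": [-0.12, 0.125, 0.12], "rot": [0, 0, 0]}, {"claw": 60, "offset": [-0.15, 0.16, 0.12], "rot": [0, 0, 0]}, {"claw": 60, "offset": [-0.1755, 0.1865, 0.12], "rot": [0, 0, 0]}, {"claw": 60, "offset": [-0.1755, 0.1865, 0.12], "rot": [0, 0, 0]}, {"claw": 60, "offset": [-0.1755, 0.1865, 0.12], "rot": [0, 0, 0]}]'

```text
time: 26.65
eef_pos: [0.4503, 0.0423, 0.1498]
tool_rot: [0.001, -0.002, 1.0, -0.0]
wrist_force: [-0.3, 0.6, -0.4]
width: 0.0658
```

```bash
python3 - <<'E'
from h import *
print(tcp())
d=grab("wrist"); cv2.imwrite("pics/w11.png",d["image"])
print(pr(d,[[.4505,.0415,.045]]))
d=grab("scene"); crop(d,200,80,220,200,4,"pics/s7.png")
E
```

```text
{'t': 26.65, 'p': array([0.4503, 0.0423, 0.1498]), 'yaw_jaw': np.float64(90.19), 'z': array([ 0.001, -0.   , -1.   ]), 'w': 0.0658, 'F': array([-0.3,  0.6, -0.4]), 'q': array([-0.07,  0.22, -0.48,  0.87, -0.  , -0.07])}
[[318.57160575 202.66359109]]
```

View pics/w11.png

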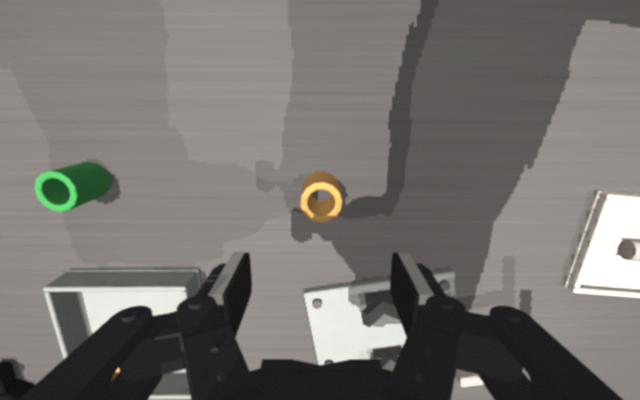

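View pics/s7.png

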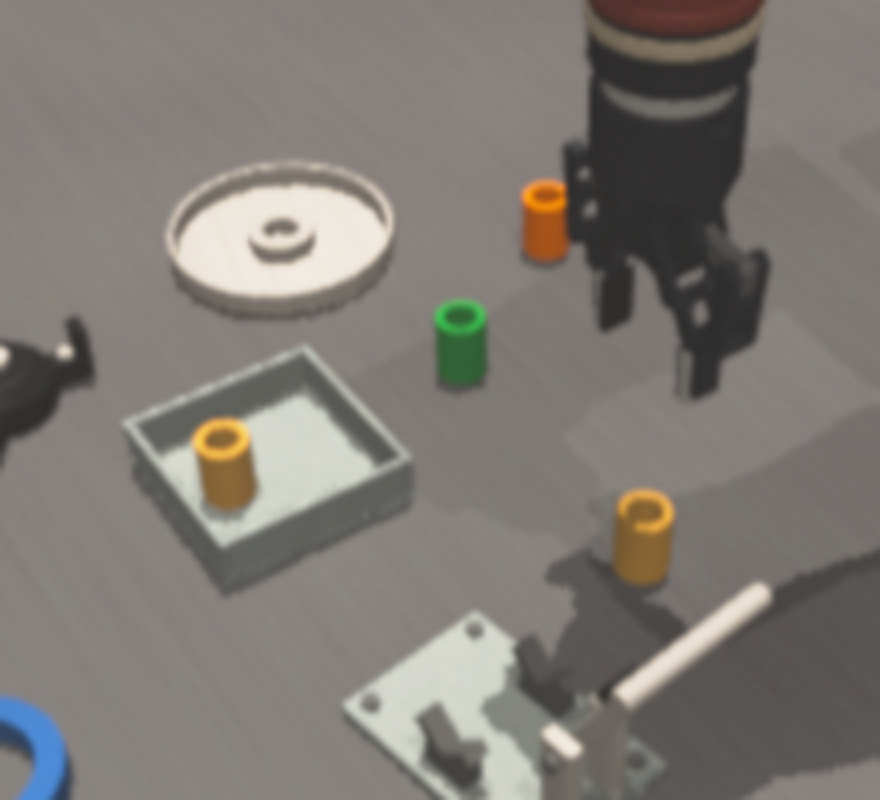

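First bush stands upright in the bin, ring centred in the dish, arm open. The second golden bush is at (321,200) under the jaws.

Request:
play_rows --rows '[{"claw": 60, "offset": [-0.001, 0.001, -0.03], "rot": [0, 0, 0]}, {"claw": 60, "offset": [-0.001, 0.001, -0.06], "rot": [0, 0, 0]}, {"claw": 60, "offset": [-0.001, 0.001, -0.09], "rot": [0, 0, 0]}, {"claw": 60, "offset": [-0.001, 0.001, -0.11], "rot": [0, 0, 0]}, {"claw": 60, "offset": [-0.001, 0.001, -0.126], "rot": [0, 0, 0]}, {"claw": 60, "offset": [-0.001, 0.001, -0.126], "rot": [0, 0, 0]}, {"claw": 255, "offset": [-0.001, 0.001, -0.126], "rot": [0, 0, 0]}, {"claw": 255, "offset": [-0.001, 0.001, -0.126], "rot": [0, 0, 0]}, {"claw": 255, "offset": [-0.001, 0.001, -0.126], "rot": [0, 0, 0]}, {"claw": 255, "offset": [-0.001, 0.001, -0.126], "rot": [0, 0, 0]}, {"claw": 255, "offset": [-0.001, 0.001, -0.126], "rot": [0, 0, 0]}, {"claw": 255, "offset": [-0.001, 0.001, -0.126], "rot": [0, 0, 0]}]'

```text
time: 27.95
eef_pos: [0.4504, 0.0426, 0.0244]
tool_rot: [0.001, -0.001, 1.0, -0.0]
wrist_force: [-0.6, -0.6, 7.4]
width: 0.0324
```

Request:
play_rows --rows '[{"claw": 255, "offset": [0, 0, 0.02], "rot": [0, 0, 0]}, {"claw": 255, "offset": [0, 0, 0.06], "rot": [0, 0, 0]}, {"claw": 255, "offset": [0, 0, 0.1], "rot": [0, 0, 0]}, {"claw": 255, "offset": [0.02, -0.03, 0.12], "rot": [0, 0, 0]}, {"claw": 255, "offset": [0.04, -0.06, 0.12], "rot": [0, 0, 0]}, {"claw": 255, "offset": [0.06, -0.095, 0.12], "rot": [0, 0, 0]}, {"claw": 255, "offset": [0.08, -0.13, 0.12], "rot": [0, 0, 0]}, {"claw": 255, "offset": [0.1, -0.16, 0.12], "rot": [0, 0, 0]}, {"claw": 255, "offset": [0.1195, -0.1875, 0.12], "rot": [0, 0, 0]}, {"claw": 255, "offset": [0.1195, -0.1875, 0.12], "rot": [0, 0, 0]}, {"claw": 255, "offset": [0.1195, -0.1875, 0.12], "rot": [0, 0, 0]}]'

```text
time: 29.05
eef_pos: [0.5684, -0.1448, 0.1431]
tool_rot: [-0.0, -0.0, 1.0, 0.0]
wrist_force: [-0.3, 0.8, -2.2]
width: 0.0325
```

```bash
python3 - <<'E'
from h import *
print(tcp())
d=grab("wrist"); cv2.imwrite("pics/w12.png",d["image"])
E
```

```text
{'t': 29.05, 'p': array([ 0.5684, -0.1448,  0.1431]), 'yaw_jaw': np.float64(90.04), 'z': array([-0.001,  0.   , -1.   ]), 'w': 0.0325, 'F': array([-0.3,  0.8, -2.2]), 'q': array([-0.37,  0.47, -0.13,  0.98,  0.  , -0.37])}
```

View pics/w12.png

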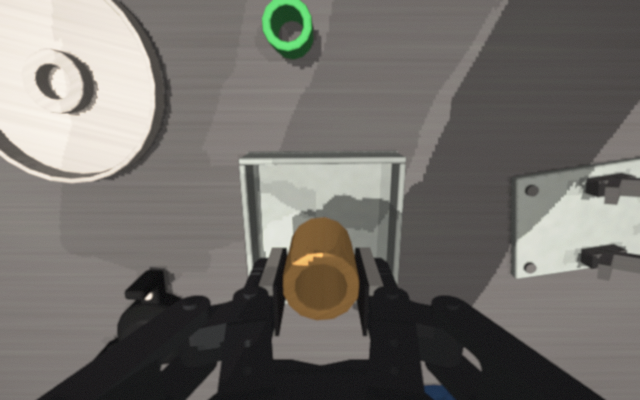

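Held upright and clear of the bin's near wall and the other bush. Lowering.

Request:
play_rows --rows '[{"claw": 255, "offset": [0, 0, -0.03], "rot": [0, 0, 0]}, {"claw": 255, "offset": [0, 0, -0.06], "rot": [0, 0, 0]}, {"claw": 255, "offset": [0, 0, -0.09], "rot": [0, 0, 0]}, {"claw": 255, "offset": [0, 0, -0.105], "rot": [0, 0, 0]}, {"claw": 255, "offset": [0, 0, -0.109], "rot": [0, 0, 0]}, {"claw": 255, "offset": [0, 0, -0.111], "rot": [0, 0, 0]}, {"claw": 255, "offset": [0, 0, -0.112], "rot": [0, 0, 0]}, {"claw": 255, "offset": [0, 0, -0.113], "rot": [0, 0, 0]}, {"claw": 255, "offset": [0, 0, -0.114], "rot": [0, 0, 0]}, {"claw": 255, "offset": [0, 0, -0.114], "rot": [0, 0, 0]}, {"claw": 255, "offset": [0, 0, -0.114], "rot": [0, 0, 0]}]'

```text
time: 30.2
eef_pos: [0.5688, -0.1447, 0.0296]
tool_rot: [0.0, -0.001, 1.0, -0.0]
wrist_force: [1.2, 0.4, -2.3]
width: 0.0319
```

Request:
play_rows --rows '[{"claw": 255, "offset": [0, 0, -0.001], "rot": [0, 0, 0]}, {"claw": 255, "offset": [0, 0, -0.0015], "rot": [0, 0, 0]}, {"claw": 255, "offset": [0, 0, -0.0015], "rot": [0, 0, 0]}]'

```text
time: 30.5
eef_pos: [0.569, -0.1447, 0.0293]
tool_rot: [0.0, -0.001, 1.0, -0.0]
wrist_force: [-6.1, 1.4, 16.0]
width: 0.0322
```

Firm floor contact. Ease up 1 mm, release and retreat away from the scene.

Request:
play_rows --rows '[{"claw": 255, "offset": [0, 0, 0.001], "rot": [0, 0, 0]}, {"claw": 255, "offset": [0, 0, 0.001], "rot": [0, 0, 0]}, {"claw": 150, "offset": [0, 0, 0.001], "rot": [0, 0, 0]}, {"claw": 130, "offset": [0, 0, 0.001], "rot": [0, 0, 0]}, {"claw": 110, "offset": [0, 0, 0.001], "rot": [0, 0, 0]}, {"claw": 110, "offset": [0, 0, 0.001], "rot": [0, 0, 0]}, {"claw": 110, "offset": [0, 0, 0.03], "rot": [0, 0, 0]}, {"claw": 110, "offset": [0, 0, 0.07], "rot": [0, 0, 0]}, {"claw": 110, "offset": [0, 0, 0.11], "rot": [0, 0, 0]}, {"claw": 110, "offset": [0, 0, 0.16], "rot": [0, 0, 0]}, {"claw": 110, "offset": [0, 0, 0.2], "rot": [0, 0, 0]}, {"claw": 110, "offset": [-0.03, -0.04, 0.2], "rot": [0, 0, 0]}, {"claw": 110, "offset": [-0.07, -0.07, 0.2], "rot": [0, 0, 0]}, {"claw": 110, "offset": [-0.1, -0.11, 0.2], "rot": [0, 0, 0]}, {"claw": 110, "offset": [-0.14, -0.14, 0.2], "rot": [0, 0, 0]}, {"claw": 110, "offset": [-0.18, -0.18, 0.2], "rot": [0, 0, 0]}, {"claw": 110, "offset": [-0.22, -0.21, 0.2], "rot": [0, 0, 0]}, {"claw": 110, "offset": [-0.26, -0.25, 0.2], "rot": [0, 0, 0]}, {"claw": 110, "offset": [-0.3, -0.29, 0.2], "rot": [0, 0, 0]}, {"claw": 110, "offset": [-0.3, -0.29, 0.2], "rot": [0, 0, 0]}]'

```text
time: 32.5
eef_pos: [0.2658, -0.4372, 0.2278]
tool_rot: [-0.0, 0.001, 1.0, -0.001]
wrist_force: [0.7, -0.2, 0.5]
width: 0.0488
```

```bash
python3 - <<'E'
from h import *
print(tcp())
d=grab("top"); crop(d,120,140,400,160,2,"pics/t7.png"); crop(d,345,140,160,120,5,"pics/t8.png")
d=grab("scene"); crop(d,200,80,320,320,2,"pics/s8.png")
E
```

```text
{'t': 32.5, 'p': array([ 0.2658, -0.4372,  0.2278]), 'yaw_jaw': np.float64(89.92), 'z': array([-0.001, -0.001, -1.   ]), 'w': 0.0488, 'F': array([ 0.7, -0.2,  0.5]), 'q': array([-1.17,  0.27, -0.2 ,  1.11, -0.  , -1.17])}
```

View pics/t7.png

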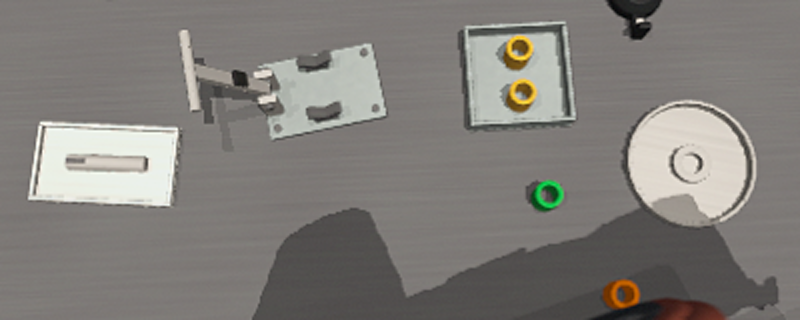

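View pics/t8.png

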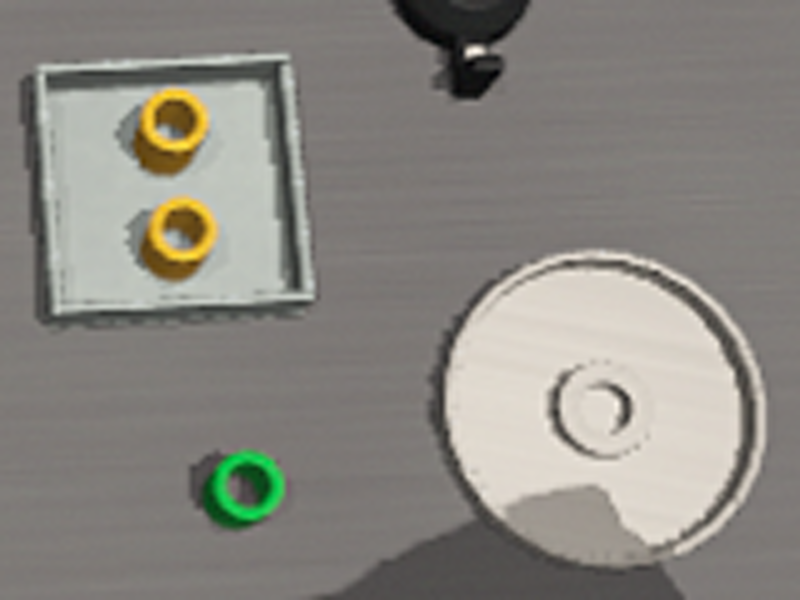

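View pics/s8.png

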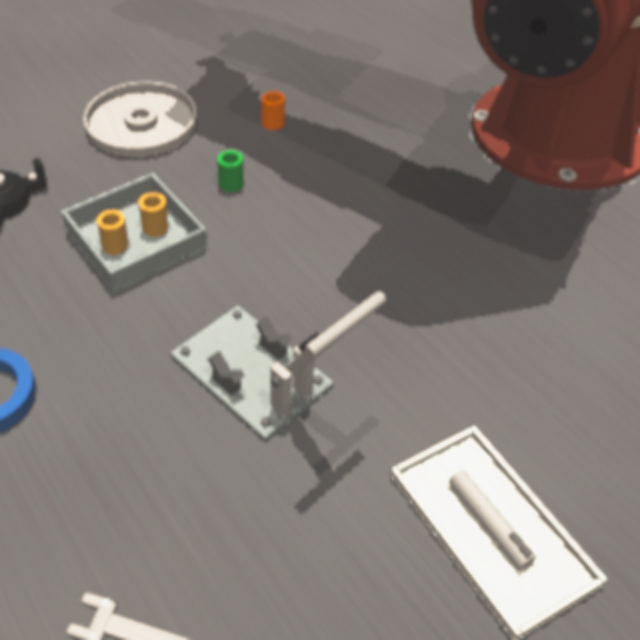

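All parts are in place: bushes upright at (174,122) and (182,232) in the crop, ring flat in the dish, shaft lengthwise in the tray, arm open, palm unmoved. Handing in.

```bash
python3 -c "
from rig import robot
print(robot.hand_in())"
```

```text
the job is handed in; nothing more can be done
None
```

I finished the sort and handed the job in at about 32.6 s of the 128 s allowed. The hand-in gives no verdict.

- **Clamp arm:** I swung it by the handle past its tipping point while the shaft was still in the jig. It stayed open on its stop.
- **Parts:** I put the shaft in the tray, the ring in the dish and both bronze bushes in the bin, lowering each slowly to the floor before letting go.
- **Last checks:** the final top and scene pictures showed:
  - both bushes upright in the bin
  - the ring flat and centred in the dish
  - the shaft parallel to the tray's long side
  - the arm open, the palm and the green and orange look-alikes where they were, and the gripper clear of everything
- **What disagreed:**
  - My first estimate of the handle's arc was about 3 mm off. That gave roughly 23 N at the wrist until I corrected it.
  - My first grip on the shaft was too near the fingertips, so I let go and gripped it again 5 mm lower while it was still in the jig.
  - The second bush touched the bin floor with about 16 N, and I eased that off before releasing it.
  - For the shaft and ring I felt no floor contact before letting go. They were about 1 mm or less above the floor by the TCP readings.

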